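Load the specimen plate and set the lens bench arm

TASK

Take the masked glass specimen plate out of its wooden rack, touching it only on its two narrow side edges and never on its faces, stand it fully down in the slotted holder on the telescoping arm of the lens bench, and let it go. Then pinch the arm's upright grip so that the lock button on its side is squeezed in, and draw the arm out towards the lens until its pointer stands at the scale mark where the small rider is set. Finish while holding the grip there, still and with the button squeezed in; leave the rider and the bottle, jar and box alone.

Things in the scene. Friction and masses are not known exactly. Their poses are not given: they have to be found in the camera images.
- bench: Fixed lens bench: aluminium bed 450 x 120 x 16 mm. Origin on the table under the arm's line; +x along the bed, the way the arm extends, to the round lens (68 mm across, 220 mm ahead, top 121 mm up); z up. A grey square tube at the rear (200 to 50 mm behind the origin, 52 mm high) carries the arm. Scale (a line each 10 mm, longer each 50 mm) and low steel rail on the -y side.
- feed (a joint): Extension of the telescoping arm in m, 0 (fully in) to 0.12, along the bench's +x. It starts within 0 to 0.002, locked: the button's pin stands in a notch of the rail and holds the arm there with up to 1 mm or so of play. Unlocked, it slides with 1 to 2 N of friction and stays where it is left.
- grip (a point): Middle of the arm's upright black grip with its button, 85 mm above the table, half-way between the faces to pinch: plain face at bench +y, button face at -y; 38 mm apart with the button out, 33 mm with it in. The grip is 24 mm long (bench x), its top 106 mm above the table. Below it the pointer's bar (top 43 mm above the table) sticks out to -y. Moves with the arm.
- lock (a joint): Travel of the lock button in m: 0 is out (locked), 0.005 fully squeezed in. A spring pushes it out with 6 N at 0 and 8.5 N at 0.005. Its pin clears the rail only from 0.0035, so squeeze it right in and keep it in while drawing; let go, it springs out and catches in the next notch (each 20 mm).
- button_face (a point): Centre of the outer face of the steel lock button, 18 mm long (bench x) and 36 mm high, on the grip's -y side and 85 mm above the table. It is pushed along the bench's +y.
- pointer (a point): Tip of the arm's pointer over the scale, straight out to the -y side from the middle of the grip. It moves with the arm.
- rider_tip (a point): Tip of the small brass rider (12 mm wide along bench x, top 28 mm above the table) on the -y rim of the bed, 14 mm beside the pointer's line. The arm is set when pointer and rider_tip have the same bench x.
- rider (a joint): Where the rider is set, in m, on the same count as joint feed (between 0.065 and 0.105 here): feed must be made equal to it. It is stiff (8 N) and must be left where it is.
- holder (a point): Centre of the floor of the plate holder's slot, 44 mm above the table and 65 mm ahead of the grip on the arm. The slot runs along bench y: 56 mm long and 8 mm wide (bench x), 14 mm deep, with sloping lips above it up to about 65 mm above the table, mouth about 18 mm wide. It moves with the arm.
- plate_mid (a point): Centre of the upright glass plate, 6 mm thick (its own x), 50 mm wide (its own y), 75 mm high, about 50 g. Hold it by the two narrow edges, which look along its +y and -y. The outer 4 mm of each face is bare; the black-masked faces between must not be touched. It starts upright in the rack. Either face may look to the lens.
- plate_foot (a point): Middle of the plate's lower edge, 37.5 mm below plate_mid.
- rack: The fixed wooden rack, 110 x 90 mm, 30 mm high, origin on the table under its centre. One slot along its own y holds the plate: 58 mm long, 9 mm wide, its floor 12 mm above the table.
- reagent: Bystander: amber bottle 60 mm across, 130 mm high. Origin under its base.
- jar: Bystander: clear jar 60 mm across, 75 mm high. Origin under its base.
- slide_box: Bystander: cardboard box 80 x 100 x 35 mm. Origin under its base.
Things that resemble listed ones, but are neither listed nor needed, are in the scene too. There is more than one size of the part that bears plate_mid; the job needs the larger.

How it is judged:
On the way, in this order (a step that is already met when the one before it is completed fails the run):
1. the plate stands fully down in the holder and is let go, the arm still locked at its start (distance between plate_foot and holder below 0.008 m and z of plate_foot in the frame of holder below 0.004 m and angle between plate_mid's own z axis and vertical below 0.25 rad and contact force between the fingers and plate below 0.1 N and distance of pointer from where it was at the start of the episode below 0.004 m), for 0.2 s.
2. the lock button is squeezed in before the arm is drawn out (value of joint lock above 0.003 m and distance of pointer from where it was at the start of the episode below 0.006 m), for 0.05 s.
At the end, for the whole second after the job is handed in: The fingers still pinch the grip (over 2 N on the button and on the plain face) with the button more than 3 mm in, the arm is still and its pointer is within 3 mm of the rider's mark, and the plate stands untouched in the holder, within 4 mm of its floor, 8 mm of its centre and 0.25 rad of upright (x of pointer in the frame of rider_tip between -0.003 and 0.003 m and velocity of joint feed between -0.005 and 0.005 m/s and value of joint lock above 0.003 m and contact force between the fingers and lock above 2 N and contact force between the fingers and feed above 2 N and distance between plate_foot and holder below 0.008 m and z of plate_foot in the frame of holder below 0.004 m and angle between plate_mid's own z axis and vertical below 0.25 rad and contact force between each of the arm, the fingers and plate below 0.1 N); the arm keeps its last pose, push and grip.
It fails at once if the fingers touched a face of the plate (contact force between the fingers and plate_c1 above 0.5 N or contact force between the fingers and plate_c2 above 0.5 N).
It fails at once if the plate was tipped over or dropped (angle between plate_mid's own z axis and vertical above 0.6 rad).
It fails at once if the rider was shifted (distance of rider_tip from where it was at the start of the episode above 0.004 m).
It fails at once if a bystander was disturbed (distance of any of reagent, jar, slide_box from where it was at the start of the episode above 0.03 m).
It also fails if it takes over 43 s, if anything falls off the work surface, if the arm or the gripper's body presses on something with over 40 N, if the wrist force passes 120 N, or if a joint passes its speed limit or range.

ROBOT

A 6-joint arm with a two-finger parallel gripper is mounted at the origin on the work surface. World frame = base frame: x ahead of the robot, y to its left, z up, the work surface at z = 0. Lengths are in m, angles in rad, forces in N, time in s.
With the tool pointing down it reaches from about 0.375 to 0.9 m from the base axis. Payload 3.1 kg.
Tool frame: the origin (TCP) lies on the centre line of the jaws, within the pads' length; the fingertips stand manip.finger_overhang ahead of it and the grasp point (between the pads) lies 11 mm behind it (manip.finger_overhang is the distance from the TCP to the fingertips, in m); y points along the fingers, z is the direction in which the jaws open and shut, and the axes are right-handed (so a half turn about y gives the same grasp; the last joint's range is limited). The gripper opens to 85 mm and grips with 20 to 120 N. Pads are 22 mm wide; open, the fingers measure 114 mm over their backs; the gripper's body (76 mm by 85 mm) begins 54 mm behind the grasp point. The pads swing forward as they close: fully open they stand 13 mm farther back than shut.
Start: joints at [-1.377, 0.527, 1.433, -0, 1.181, -0.178], TCP at [0.228, -0.582, 0.21] pointing down, gripper open.
Joint ranges: [-3.08, 3.08], [-0.75, 2.2], [0.22, 2.44], [-1.43, 4.57], [0, 2.65], [-2.85, 2.85]. Speed limits (rad/s): [2.79, 2.79, 3.14, 3.14, 3.14, 3.14].

INTERFACE

Orientations are given as a unit quaternion [x, y, z, w].
In Python, from station import manip gives the robot as it stands.
- The arm moves only by the tool send_rows, never from a script. Its argument "plan" is a list of rows, each an object with "linear": the shift along the tool's x, y, z in units of 30 mm (1.0 is 30 mm), a list of three; "roll": the turn about the tool's y in units of 6 degrees (1.0 is 6 degrees). In form: [{"linear": [tx, ty, tz], "roll": roll}, ...]. A call has exactly 5 rows; each row shifts and turns the commanded pose from where the row before left it, along the tool's axes as they then stand; what a row does not reach is not made up. A row lasts 1/8 s, in which the tool goes at most 62.5 mm and 10.7 degrees, less where a joint would pass 70% of its speed; a pose out of reach is approached as far as the arm can. A call is refused whole if a number of a shift passes 1 or a number of a turn 1, either way. A call with a gripper value outside its range is refused whole. "claw" is the finger opening in mm, from 0 to 85.4, set as the call begins (left out, the last holds). The fingers move at their own pace and stop on an object; "force" is the grip in N (left out, the last holds). Time passes only in rows, so rows that do not move let the fingers close, or fill a call up. It gives the time, the measured TCP pose, the force and the opening at its end, in the units of the state.
- manip.sense(): the state, without advancing time (a new reading comes with each control period).
- manip.snapshot(name): name is "side" or "top"; returns the picture (384x512x3 uint8, blue, green, red); there is no depth.
- manip.get_calibration(name): a dict with "fovy" (degrees; the focal length in pixels is half the picture's height over the tangent of half this angle, whatever the lens; pixels are square), "cx", "cy" (the principal point, pixels), "cam_to_world" (4x4, takes a point from camera to world coordinates). Camera axes: x right, y down, z forward; pixel columns grow to the right and rows downward; lengths in m; the calibration is good to about 2 mm. A picture is of the moment at which its call begins. get_calibration takes no time and is no camera call.
- manip.sign_off(): hands the job in, once; it reports no verdict.
Trained networks look in the newest picture that a camera, given by its name, has taken for a name from the list of things; names that differ only in an ending like _2 or _b are one class to them, and where a whole thing is asked for, a point or a joint stands for the part that bears it (a point fixed in the world has none). Each returns a list of dicts, best first, with "p" (0 to 1); they miss things now and then, are a little off and sometimes report something else, mostly with a low value. They report only what shows in the picture. A call takes as long as a camera call. They do not tell look-alikes from the thing itself.
- manip.look_for(camera, query): "extent" ([left, top, right, bottom] in pixels, round what is visible of it).
The state is a dict: "t": time; "q": joint angles; "qd": joint speeds; "tau": joint torques, N m; "tcp_pos": TCP position; "tool_rot": TCP orientation; "force": force on the tool from outside, world axes, zero at the start; "ft_torque": the same for the moment, N m; "finger_gap": opening from 0.0 (shut) to 1.0 (fully open).
Only numpy, scipy, OpenCV 4.12 (cv2) and the standard library are available. Lean on these libraries where they do the work, as an engineer would, in place of code of your own. Each camera call takes 0.05 s, during which the arm holds its last target.

## Working session

There is one attempt and no reset: what is moved stays moved. The work goes in short steps, Python scripts to look and compute and a tool call to move; the robot and the scene stay as the last step left them, time stands still between calls to the robot, and variables do not carry over. Pictures are saved under pics/ and viewed, and the job is handed in when it is done.

Besides the shell and the picture viewer there is one more tool, called after "Emit:" as name(argument=value, ...) on one line, values as JSON. send_rows: Moves the arm, as the interface text tells. Its arguments: {"type":"object","properties":{"plan":{"type":"array"},"claw":{"type":"number"},"force":{"type":"number"}},"required":["plan"]}

```bash
ls; mkdir -p pics
python3 - <<'E'
from station import manip
import cv2
s=manip.sense();print({k:(s[k]) for k in s}, manip.finger_overhang)
for n in("side","top"):
    im=manip.snapshot(n);cv2.imwrite(f"pics/{n}0.png",im)
    c=manip.get_calibration(n);print(n,c)
E
```

```text
pics
{'t': 0.0, 'q': array([-1.37651473e+00,  5.28462819e-01,  1.43394882e+00, -4.86136784e-05,
        1.18137477e+00, -1.78500170e-01]), 'qd': array([ 1.95385150e-04,  4.05571378e-04, -6.69144388e-04,  9.30250780e-05,
       -2.62007894e-04, -5.88611187e-04]), 'tau': array([ 3.75680543e-05, -4.42354488e+01, -1.78025347e+01, -3.67575431e-04,
        8.28703749e-03, -6.14694216e-07]), 'tcp_pos': array([ 0.22748998, -0.5812879 ,  0.20892093]), 'tool_rot': array([-0.1310648 ,  0.69563313, -0.69408222,  0.13102077]), 'force': array([ 0.27784129, -0.55834072,  0.40983201]), 'ft_torque': array([-0.04021418, -0.00996501, -0.00261824]), 'finger_gap': 0.999110291674878} 0.008
side {'fovy': 48.12571919803405, 'cx': 261.22523828036753, 'cy': 191.63269266496727, 'cam_to_world': array([[ 0.82786296, -0.28474999,  0.48328083, -0.10731329],
       [-0.56089354, -0.43010535,  0.7073951 , -1.03886455],
       [ 0.00643092, -0.8566953 , -0.51578271,  0.81125333],
       [ 0.        ,  0.        ,  0.        ,  1.        ]])}
top {'fovy': 45.82639114332537, 'cx': 247.76173553665234, 'cy': 188.32237738654229, 'cam_to_world': array([[ 0.01212002, -0.99086091,  0.13434198,  0.34538856],
       [-0.9999202 , -0.01153127,  0.00515968, -0.04008792],
       [-0.00356339, -0.13439379, -0.9909216 ,  1.64805823],
       [ 0.        ,  0.        ,  0.        ,  1.        ]])}
```

View pics/side0.png

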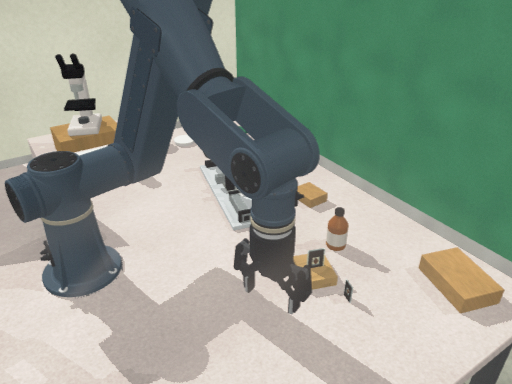

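View pics/top0.png

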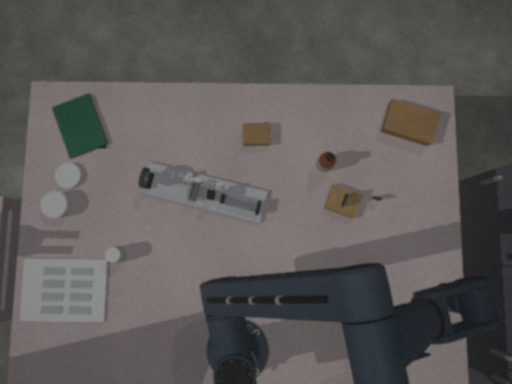

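Run:
```python
from station import manip
for n in("side","top"):
    for q in ("bench","grip","plate_mid","rack","rider_tip","holder","pointer"):
        print(n,q,[(round(d['p'],2),[round(float(v)) for v in d['extent']]) for d in manip.look_for(n,q)][:4])
```

```text
side bench [(0.61, [197, 161, 253, 228])]
side grip [(0.8, [217, 172, 234, 188])]
side plate_mid [(0.77, [307, 248, 327, 267]), (0.68, [216, 173, 233, 196]), (0.58, [344, 284, 350, 303])]
side rack [(0.57, [292, 252, 334, 291])]
side rider_tip []
side holder [(0.79, [215, 172, 240, 195])]
side pointer [(0.56, [213, 177, 235, 194])]
top bench [(0.84, [140, 161, 268, 220]), (0.6, [318, 154, 337, 171])]
top grip [(0.69, [186, 182, 216, 200])]
top plate_mid [(0.46, [342, 194, 350, 210]), (0.37, [372, 198, 384, 201])]
top rack [(0.88, [325, 186, 362, 218])]
top rider_tip []
top holder [(0.8, [186, 182, 222, 200])]
top pointer [(0.53, [192, 183, 219, 200])]
```

Run:
```python
import cv2,numpy as np
t=cv2.imread("pics/top0.png")
def crop(t,x0,y0,x1,y1,s,n,g=0.6):
    c=cv2.resize(t[y0:y1,x0:x1],None,fx=s,fy=s,interpolation=cv2.INTER_CUBIC)
    c=(255*(c/255.)**g).astype('uint8');cv2.imwrite(n,c)
crop(t,130,150,280,230,5,"pics/tb.png")
crop(t,310,140,400,230,6,"pics/tr.png")
s=cv2.imread("pics/side0.png")
crop(s,190,150,270,240,6,"pics/sb.png",1)
crop(s,280,230,370,310,6,"pics/sr.png",1)
```

```text
(no output)
```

View pics/tb.png

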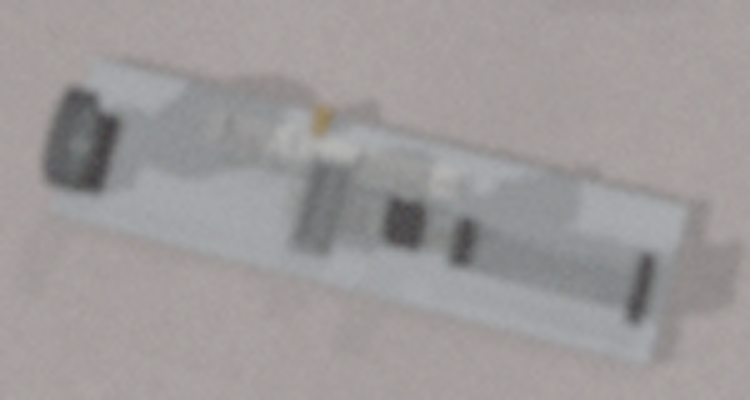

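View pics/tr.png

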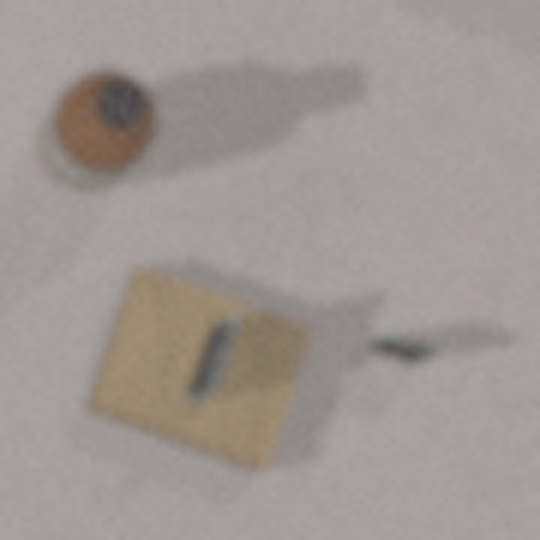

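View pics/sb.png

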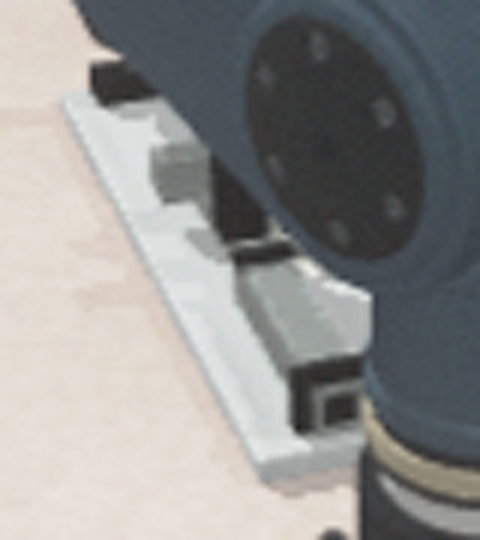

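View pics/sr.png

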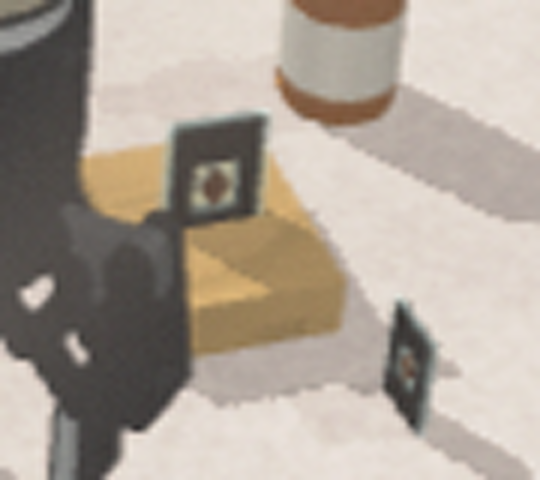

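```bash
cat > h.py <<'E'
import numpy as np,cv2
from station import manip
CAL={n:manip.get_calibration(n) for n in("side","top")}
def F(n): return 192/np.tan(np.radians(CAL[n]['fovy']/2))
def ray(n,uv):
    c=CAL[n];T=c['cam_to_world'];f=F(n)
    d=T[:3,:3]@np.array([(uv[0]-c['cx'])/f,(uv[1]-c['cy'])/f,1]);return T[:3,3],d
def atz(n,uv,z):
    o,d=ray(n,uv);return o+d*(z-o[2])/d[2]
def proj(n,P):
    c=CAL[n];T=c['cam_to_world'];P=np.atleast_2d(P)
    p=(P-T[:3,3])@T[:3,:3];f=F(n)
    return np.c_[c['cx']+f*p[:,0]/p[:,2],c['cy']+f*p[:,1]/p[:,2]]
def snap(n,k):
    im=np.mean([manip.snapshot(n).astype(float) for _ in range(k)],0);return im
def crop(t,x0,y0,x1,y1,s,n,g=1.0,pts=(),lines=()):
    t=np.clip(t,0,255).astype('uint8')
    c=cv2.resize(t[y0:y1,x0:x1],None,fx=s,fy=s,interpolation=cv2.INTER_CUBIC)
    c=(255*(c/255.)**g).astype('uint8')
    tr=lambda p:(int(round((p[0]-x0+.5)*s-.5)),int(round((p[1]-y0+.5)*s-.5)))
    for p in pts: cv2.circle(c,tr(p),3,(0,0,255),1)
    for a,b in lines: cv2.line(c,tr(a),tr(b),(0,0,255),1)
    cv2.imwrite(n,c)
E
python3 - <<'E'
from h import *
cr=lambda x,y,s,ox,oy:((x+.5)/s-.5+ox,(y+.5)/s-.5+oy)
B=lambda x,y:cr(x,y,5,130,150)
R=lambda x,y:cr(x,y,6,310,140)
r=lambda v:np.round(v,4)
for nm,p,z in [("bed TL",B(105,57),.016),("TR",B(690,207),.016),("BR",B(657,362),.016),("BL",B(48,212),.016),
 ("grip",B(405,223),.106),("holder",B(320,206),.065),("tubefront",B(463,242),.054),("tuberear",B(641,288),.054),("rider",B(322,120),.024)]:
    print(nm,r(atz('top',p,z)))
for nm,p,z in [("rk TL",R(140,265),.03),("TR",R(312,325),.03),("BR",R(262,470),.03),("BL",R(90,408),.03),("plate",R(213,358),.087)]:
    print(nm,r(atz('top',p,z)))
S=lambda x,y:cr(x,y,6,280,230)
print("plate top side",r(atz('side',S(172,125),.087)),r(atz('side',S(268,113),.087)))
E
```

```text
bed TL [0.6634 0.3251 0.016 ]
TR [ 0.5577 -0.1036  0.016 ]
BR [ 0.4452 -0.0806  0.016 ]
BL [0.5486 0.3618 0.016 ]
grip [0.5327 0.0948 0.106 ]
holder [0.549  0.1585 0.065 ]
tubefront [0.526  0.0581 0.054 ]
tuberear [ 0.4948 -0.0679  0.054 ]
rider [0.6172 0.1639 0.024 ]
rk TL [ 0.5849 -0.3378  0.03  ]
TR [ 0.5499 -0.44    0.03  ]
BR [ 0.4628 -0.4085  0.03  ]
BL [ 0.4985 -0.3069  0.03  ]
plate [ 0.5228 -0.3686  0.087 ]
plate top side [ 0.5055 -0.3661  0.087 ] [ 0.5466 -0.3834  0.087 ]
```

Run:
```python
from h import *
t=snap('top',6);s=snap('side',6);np.save('top1.npy',t);np.save('side1.npy',s)
def plate(x,y,a,z0=.012,h=.075):
    u=np.array([np.cos(a),np.sin(a)]);n=np.array([-u[1],u[0]])
    P=[]
    for zz in (z0+h,.03):
        for su,sn in((1,1),(1,-1),(-1,-1),(-1,1)):
            P.append([*(np.array([x,y])+su*.025*u+sn*.003*n),zz])
    return np.array(P)
E=[(0,1),(1,2),(2,3),(3,0),(4,5),(5,6),(6,7),(7,4),(0,4),(1,5),(2,6),(3,7)]
P=plate(.5255,-.3735,np.radians(-20.5))
for n,im,b in(("top",t,(325,180,375,225)),("side",s,(295,240,335,280))):
    p=proj(n,P);crop(im,*b,12,f"pics/p_{n}.png",.7 if n=="top" else 1,lines=[(p[i],p[j]) for i,j in E])
from scipy.spatial.transform import Rotation as Ro
st=manip.sense();print(st['t'],np.round(Ro.from_quat(st['tool_rot']).as_matrix(),3))
a=cv2.imread("pics/p_top.png");b=cv2.imread("pics/p_side.png")
h=max(a.shape[0],b.shape[0]);o=np.zeros((h,a.shape[1]+b.shape[1],3),'uint8');o[:a.shape[0],:a.shape[1]]=a;o[:b.shape[0],a.shape[1]:]=b
cv2.imwrite("pics/p1.png",cv2.resize(o,None,fx=.72,fy=.72))
```

```text
1.4 [[-0.931  0.     0.364]
 [-0.364  0.    -0.931]
 [-0.    -1.    -0.   ]]
```

View pics/p1.png

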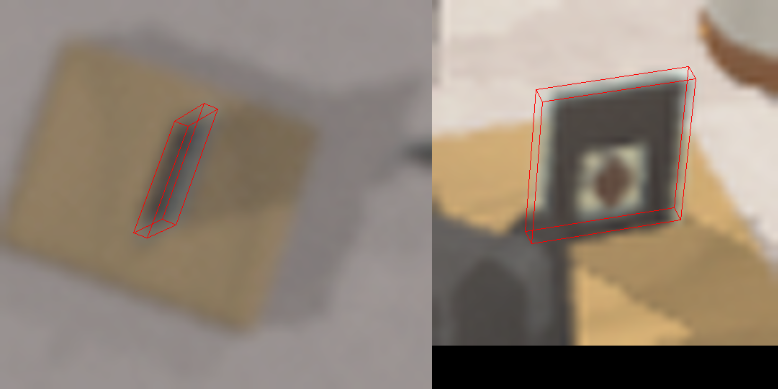

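```bash
cat > plan.py <<'E'
import sys
from h import *
import json
def yawz(R): return np.arctan2(R[1,2],R[0,2])
def plan(target,yaw_deg,nrows,start=None):
    from scipy.spatial.transform import Rotation as Ro
    st=manip.sense();R=Ro.from_quat(st['tool_rot']).as_matrix()
    p=np.array(st['tcp_pos']) if start is None else np.array(start[0]);a=yawz(R) if start is None else np.radians(start[1])
    dy=(np.radians(yaw_deg)-a+np.pi)%(2*np.pi)-np.pi
    p0,a0=p.copy(),a;T=np.array(target);rows=[]
    for i in range(nrows):
        wp=p0+(T-p0)*(i+1)/nrows; wa=a0+dy*(i+1)/nrows
        z=np.array([np.cos(a),np.sin(a),0]);y=np.array([0,0,-1.]);x=np.cross(y,z)
        d=wp-p;l=np.round([d@x/.03,d@y/.03,d@z/.03],2);r=round(-np.degrees(wa-a)/6,2)
        rows.append({"linear":[float(v)+0. for v in l],"roll":r+0.})
        p=p+.03*(l[0]*x+l[1]*y+l[2]*z);a=a-np.radians(6*r)
    for i in range(0,nrows,5): print(json.dumps(rows[i:i+5]))
    m=max(max(map(abs,r['linear'])) for r in rows);print('max',m,max(abs(r['roll']) for r in rows),'end',np.round(p,4),np.degrees(a).round(2))
E
python3 - <<'E'
from plan import *
plan([.5255,-.3735,.14],-20.5,15)
E
```

```text
[{"linear": [-0.79, 0.16, -0.19], "roll": -0.53}, {"linear": [-0.79, 0.15, -0.15], "roll": -0.54}, {"linear": [-0.8, 0.16, -0.1], "roll": -0.53}, {"linear": [-0.81, 0.15, -0.06], "roll": -0.54}, {"linear": [-0.8, 0.16, -0.01], "roll": -0.53}]
[{"linear": [-0.81, 0.15, 0.04], "roll": -0.54}, {"linear": [-0.81, 0.16, 0.08], "roll": -0.53}, {"linear": [-0.79, 0.15, 0.12], "roll": -0.54}, {"linear": [-0.79, 0.16, 0.17], "roll": -0.53}, {"linear": [-0.78, 0.15, 0.21], "roll": -0.54}]
[{"linear": [-0.77, 0.16, 0.26], "roll": -0.53}, {"linear": [-0.75, 0.15, 0.29], "roll": -0.54}, {"linear": [-0.73, 0.16, 0.34], "roll": -0.53}, {"linear": [-0.72, 0.15, 0.38], "roll": -0.54}, {"linear": [-0.69, 0.16, 0.42], "roll": -0.53}]
max 0.81 0.54 end [ 0.5254 -0.3734  0.14  ] -20.52
```

Emit:
send_rows(plan=[{"linear":[-0.8,0.15,-0.2],"roll":-0.5},{"linear":[-0.8,0.15,-0.15],"roll":-0.5},{"linear":[-0.8,0.15,-0.1],"roll":-0.5},{"linear":[-0.8,0.15,-0.05],"roll":-0.55},{"linear":[-0.8,0.15,0.0],"roll":-0.55}], claw=85)

```text
t: 2.02
tcp_pos: [0.3294, -0.5113, 0.187]
tool_rot: [-0.225, 0.671, -0.67, 0.226]
force: [-0.3, 0.6, -0.1]
finger_gap: 0.996
```

Emit:
send_rows(plan=[{"linear":[-0.8,0.15,0.05],"roll":-0.55},{"linear":[-0.8,0.15,0.1],"roll":-0.55},{"linear":[-0.8,0.15,0.1],"roll":-0.55},{"linear":[-0.8,0.15,0.15],"roll":-0.55},{"linear":[-0.8,0.15,0.2],"roll":-0.55}])

```text
t: 2.65
tcp_pos: [0.4286, -0.4412, 0.1645]
tool_rot: [-0.319, 0.631, -0.63, 0.32]
force: [-0.1, -0.2, -0.2]
finger_gap: 0.996
```

Run:
```python
from plan import *
plan([.5255,-.3735,.14],-20.5,5)
s=snap('side',4);np.save('side2.npy',s);cv2.imwrite('pics/side2.png',s)
t=snap('top',2);np.save('top2.npy',t)
crop(s,180,140,330,240,5,'pics/side2c.png')
```

```text
[{"linear": [-0.75, 0.16, 0.25], "roll": -0.53}, {"linear": [-0.73, 0.17, 0.3], "roll": -0.52}, {"linear": [-0.71, 0.16, 0.33], "roll": -0.53}, {"linear": [-0.7, 0.16, 0.38], "roll": -0.53}, {"linear": [-0.67, 0.17, 0.41], "roll": -0.52}]
max 0.75 0.53 end [ 0.5256 -0.3735  0.1399] -20.51[ WARN:0@3.037] global loadsave.cpp:1063 imwrite_ Unsupported depth image for selected encoder is fallbacked to CV_8U.
```

View pics/side2.png

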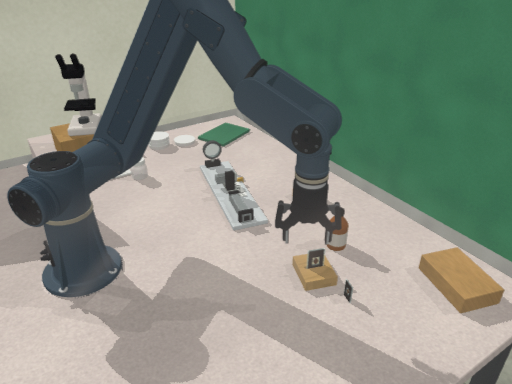

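Run:
```python
from h import *
s=np.load('side2.npy')
crop(s,195,135,275,235,6,'pics/s2b.png')
from itertools import product
def plate(x,y,a,z0=.012,h=.075):
    u=np.array([np.cos(a),np.sin(a)]);n=np.array([-u[1],u[0]])
    return np.array([[*(np.array([x,y])+su*.025*u+sn*.003*n),zz] for zz in (z0+h,.03) for su,sn in((1,1),(1,-1),(-1,-1),(-1,1))])
E=[(0,1),(1,2),(2,3),(3,0),(4,5),(5,6),(6,7),(7,4),(0,4),(1,5),(2,6),(3,7)]
P=plate(.5255,-.3735,np.radians(-20.5));p=proj('side',P)
c,sn=np.cos(np.radians(-20.5)),np.sin(np.radians(-20.5))
u=np.array([c,sn,0]);v=np.array([-sn,c,0])
Rk=np.array([[.5255,-.3735,.03]+a*.045*u+b*.055*v for a,b in((1,1),(1,-1),(-1,-1),(-1,1))]);r=proj('side',Rk)
crop(s,285,240,345,295,12,'pics/s2r.png',lines=[(p[i],p[j]) for i,j in E]+[(r[i],r[(i+1)%4]) for i in range(4)])
```

```text
(no output)
```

View pics/s2b.png

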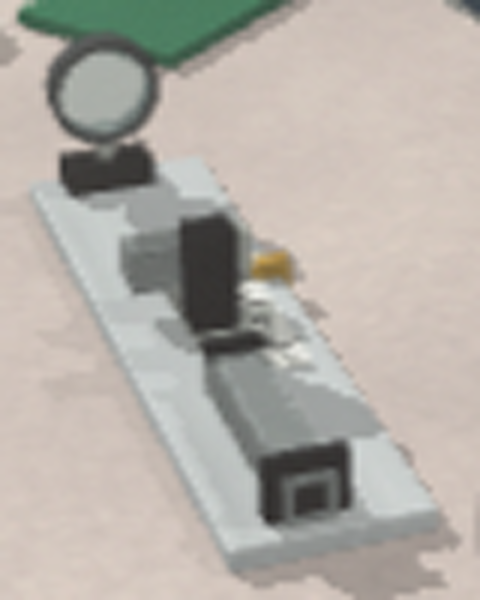

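View pics/s2r.png

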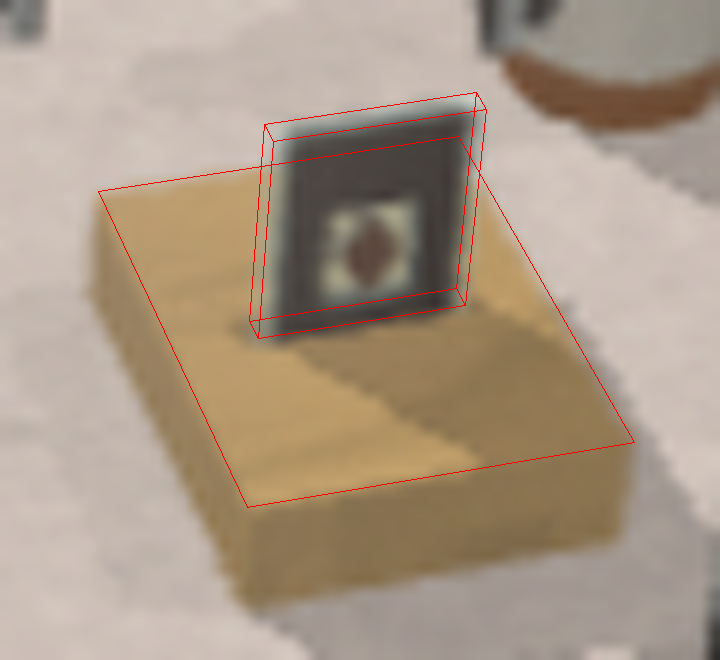

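```bash
cat > fit.py <<'E'
from h import *
from scipy.optimize import least_squares
cr=lambda x,y,s,ox,oy:((x+.5)/s-.5+ox,(y+.5)/s-.5+oy)
B=lambda x,y:cr(x,y,5,130,150)
S=lambda x,y:cr(x,y,6,195,135)
cor=np.array([[.225,-.06],[-.225,-.06],[-.225,.06],[.225,.06]])
tp=np.array([B(105,57),B(690,207),B(657,362),B(48,212)])
sp=np.array([S(200,158),S(437,512),S(232,552),S(38,188)])
def w(p,l): # l: bench coords rel bed centre
    c,s=np.cos(p[2]),np.sin(p[2]);l=np.atleast_2d(l)
    return np.c_[p[0]+c*l[:,0]-s*l[:,1],p[1]+s*l[:,0]+c*l[:,1],l[:,2]]
L=np.c_[cor,np.full(4,.016)]
def res(p,use): 
    r=[]
    if 't' in use:r.append((proj('top',w(p,L))-tp).ravel())
    if 's' in use:r.append((proj('side',w(p,L))-sp).ravel())
    return np.concatenate(r)
if __name__=="__main__":
  for u in('t','s','ts'):
    o=least_squares(res,[.555,.126,1.33],args=(u,));print(u,np.round(o.x,4),np.degrees(o.x[2]).round(2),np.round(o.fun,2))
  p=o.x
  # features in bench coords
  def inb(P): d=P[:2]-p[:2];c,s=np.cos(p[2]),np.sin(p[2]);return np.round([c*d[0]+s*d[1],-s*d[0]+c*d[1]],4)
  print('grip',inb(atz('top',B(405,223),.106)),'rear',inb(atz('top',B(641,288),.054)),'holder',inb(atz('top',B(320,206),.065)),'rider',inb(atz('top',B(322,120),.024)))
  print('side grip',inb(atz('side',S(208,222),.106)),'rider',inb(atz('side',S(272,265),.024)))
  lines=[]
  def box(x0,x1,y0,y1,z0,z1):
    P=w(p,[[x,y,z] for z in(z0,z1) for x,y in((x0,y0),(x1,y0),(x1,y1),(x0,y1))])
    return [(P[i],P[j]) for i,j in[(0,1),(1,2),(2,3),(3,0),(4,5),(5,6),(6,7),(7,4),(0,4),(1,5),(2,6),(3,7)]]
  g=inb(atz('top',B(405,223),.106))[0]
  print('g',g)
  A=box(-.225,.225,-.06,.06,0,.016)+box(g-.012,g+.012,-.019,.0165,.045,.106)+box(g+.065-.014,g+.065+.014,-.028,.028,.044,.065)
  for n,f,b,s,gm in(('top','top1.npy',(130,150,280,230),5,.6),('side','side2.npy',(195,135,275,235),6,1)):
    crop(np.load(f),*b,s,f'pics/fit_{n}.png',gm,lines=[(proj(n,a)[0],proj(n,c)[0]) for a,c in A])
E
python3 fit.py
```

```text
t [0.5538 0.1257 1.3339] 76.43 [-1.42 -0.43  0.98 -0.43 -0.47  0.71  0.9   0.11]
s [0.5533 0.1252 1.3274] 76.05 [ 0.8  -0.51  0.84  0.03 -0.57  0.69 -1.11 -0.97]
ts [0.5536 0.1256 1.3307] 76.24 [-1.3  -0.54  1.   -0.16 -0.55  0.96  0.91 -0.03  0.61 -0.56  1.03 -0.15
 -0.31  0.57 -1.27 -0.98]
grip [-0.0349  0.0129] rear [-0.202  0.011] holder [0.0308 0.0122] rider [ 0.0523 -0.0527]
side grip [-0.0289  0.0102] rider [ 0.0502 -0.0523]
g -0.0349
```

View pics/fit_top.png

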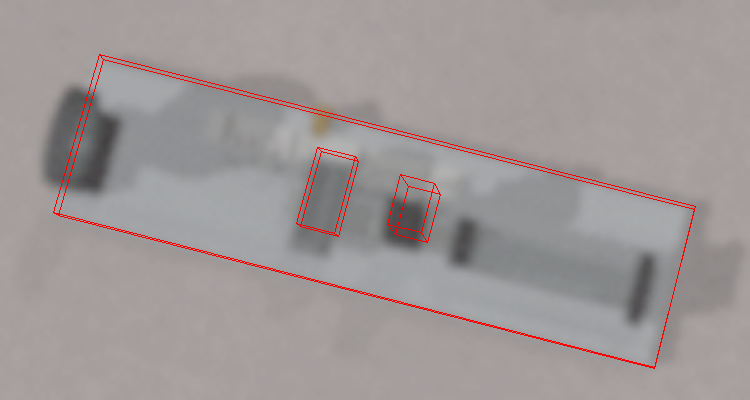

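View pics/fit_side.png

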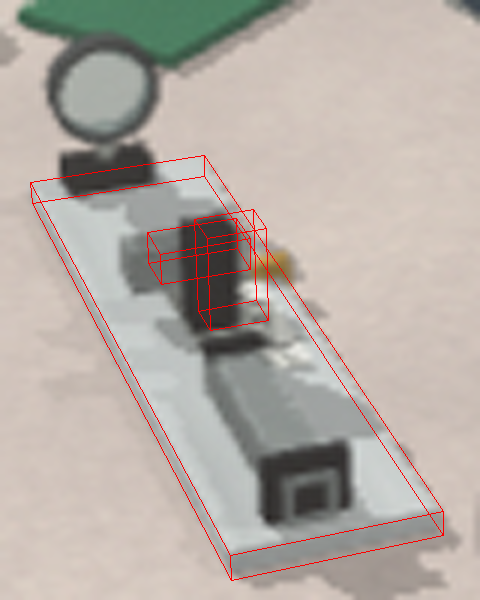

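```bash
cat > ov.py <<'E'
from fit import *
def overlay(g,y0,top='top1.npy',side='side2.npy',rid=.051,tag='ov'):
  p=[.5536,.1256,1.3307]
  def box(x0,x1,y0,y1,z0,z1):
    P=w(p,[[x,y,z] for z in(z0,z1) for x,y in((x0,y0),(x1,y0),(x1,y1),(x0,y1))])
    return [(P[i],P[j]) for i,j in[(0,1),(1,2),(2,3),(3,0),(4,5),(5,6),(6,7),(7,4),(0,4),(1,5),(2,6),(3,7)]]
  A=box(g-.012,g+.012,y0-.014,y0+.019,.05,.106)+box(g+.065-.009,g+.065+.009,y0-.028,y0+.028,.065,.065)+box(-.2,-.05,y0-.02,y0+.02,.016,.052)+box(rid-.006,rid+.006,-.06,-.05,.016,.028)
  out=[]
  for n,f,b,gm in(('top',top,(155,160,275,215),.6),('side',side,(203,160,265,228),1)):
    crop(np.load(f),*b,9 if n=='side' else 6,f'pics/{tag}_{n}.png',gm,lines=[(proj(n,a)[0],proj(n,c)[0]) for a,c in A])
E
python3 -c "
from ov import *
overlay(-.032,.009)"
```

```text
(no output)
```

View pics/ov_top.png

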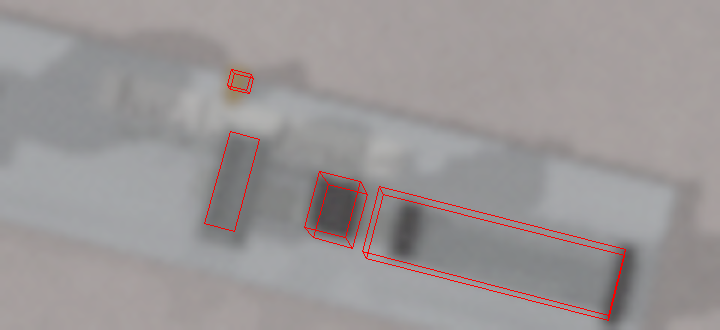

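View pics/ov_side.png

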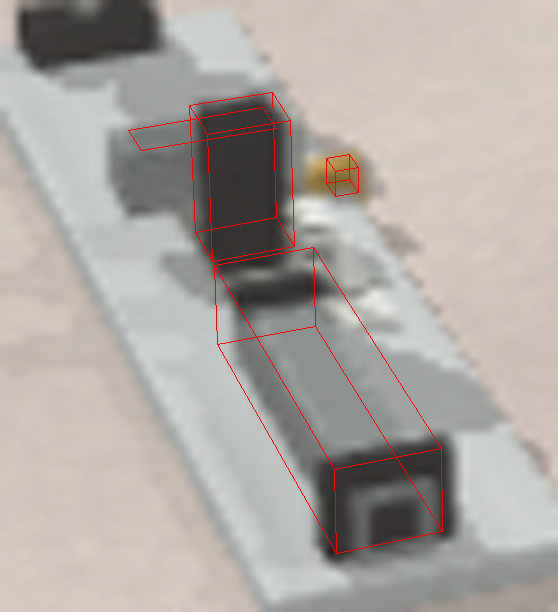

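Run:
```python
from h import *
s=np.load('side2.npy');t=np.load('top1.npy')
crop(s,212,165,252,205,16,'pics/z1.png',.6)
crop(t,180,165,230,205,15,'pics/z2.png',.5)
```

```text
(no output)
```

View pics/z1.png

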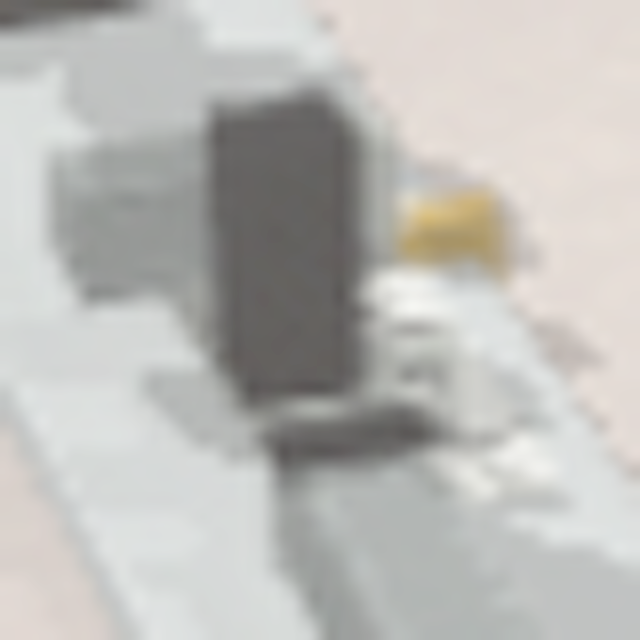

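View pics/z2.png

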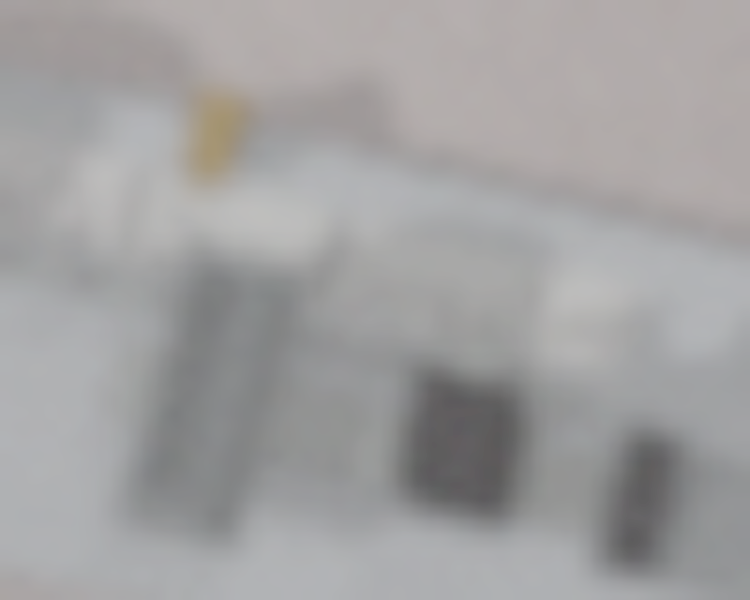

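Emit:
send_rows(plan=[{"linear":[-0.75,0.15,0.25],"roll":-0.55},{"linear":[-0.75,0.15,0.3],"roll":-0.5},{"linear":[-0.7,0.15,0.35],"roll":-0.55},{"linear":[-0.7,0.15,0.35],"roll":-0.55},{"linear":[-0.65,0.15,0.4],"roll":-0.5}])

```text
t: 3.58
tcp_pos: [0.5244, -0.3759, 0.1423]
tool_rot: [0.403, -0.581, 0.581, -0.403]
force: [1.3, 0.0, 0.2]
finger_gap: 0.992
```

Run:
```python
from plan import *
plan([.5250,-.3735,.054],-20.5,5)
s=snap('side',2);np.save('side3.npy',s)
crop(s,265,190,365,300,6,'pics/s3.png')
```

```text
[{"linear": [-0.02, 0.59, 0.0], "roll": 0.0}, {"linear": [-0.01, 0.59, 0.0], "roll": 0.0}, {"linear": [-0.02, 0.59, 0.0], "roll": 0.0}, {"linear": [-0.02, 0.58, -0.01], "roll": 0.0}, {"linear": [-0.01, 0.59, 0.0], "roll": -0.01}]
max 0.59 0.01 end [ 0.5249 -0.3735  0.0541] -20.47
```

View pics/s3.png

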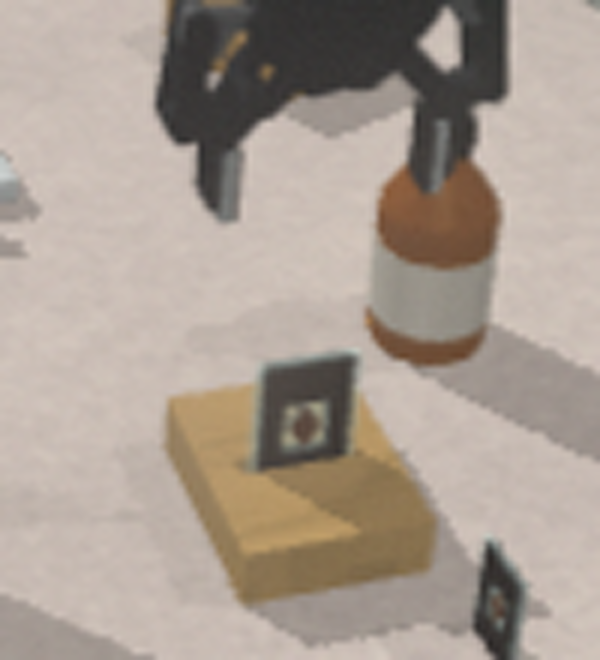

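Emit:
send_rows(plan=[{"linear":[-0.02,0.6,0.0],"roll":0.0},{"linear":[-0.02,0.6,0.0],"roll":0.0},{"linear":[-0.02,0.6,0.0],"roll":0.0},{"linear":[-0.02,0.55,0.0],"roll":0.0},{"linear":[0.0,0.55,0.0],"roll":0.0}])

```text
t: 4.3
tcp_pos: [0.5244, -0.3739, 0.054]
tool_rot: [-0.402, 0.582, -0.581, 0.402]
force: [0.0, -0.1, -0.0]
finger_gap: 0.994
```

Run:
```python
from h import *
s=snap('side',2);np.save('side4.npy',s)
crop(s,275,200,355,290,7,'pics/s4.png')
```

```text
(no output)
```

View pics/s4.png

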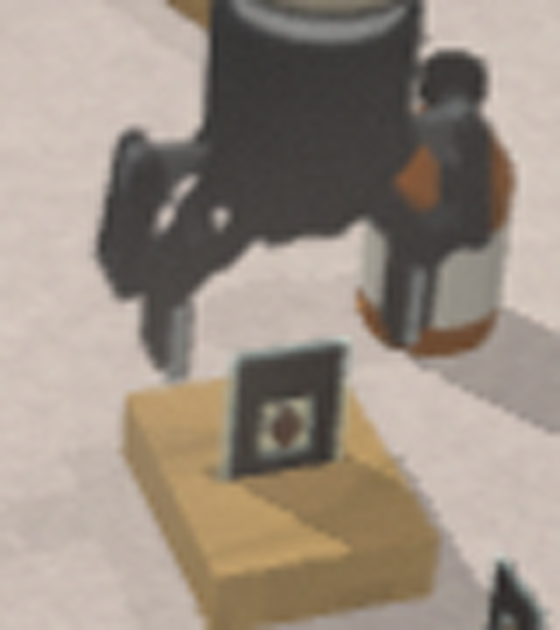

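Run:
```python
from h import *
st=manip.sense();p=np.array(st['tcp_pos']);a=np.radians(-20.5);u=np.array([np.cos(a),np.sin(a),0])
n=np.array([-u[1],u[0],0])
im=np.load('side4.npy');pts=[]
for dz in(-.008,.005,.015):
    for s in(-1,1):
        for k in (-1,1):pts.append(proj('side',p+s*.0425*u+k*.011*n+[0,0,dz])[0])
crop(im,275,200,355,290,7,'pics/s4b.png',pts=pts);print(np.round(pts,1).tolist())
```

```text
[[300.3, 266.5], [297.8, 261.3], [330.0, 261.8], [327.1, 256.7], [300.6, 262.8], [298.0, 257.6], [330.5, 258.1], [327.5, 253.0], [300.8, 259.9], [298.2, 254.7], [330.8, 255.2], [327.8, 250.2]]
```

View pics/s4b.png

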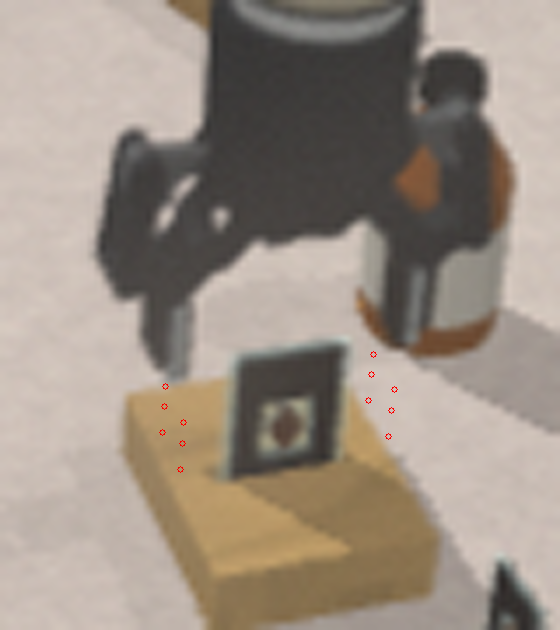

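Run:
```python
from h import *
for f,p,a in(('side1.npy',[.2275,-.5813,.2089],-68.6),('side2.npy',[.4286,-.4412,.1645],-36.5),('side3.npy',[.5244,-.3759,.1423],-20.5)):
    a=np.radians(a);u=np.array([np.cos(a),np.sin(a),0]);n=np.array([-u[1],u[0],0]);p=np.array(p)
    im=np.load(f);c=proj('side',p)[0].astype(int)
    pts=[proj('side',p+s*.0425*u+k*.011*n+[0,0,dz])[0] for dz in(-.008,.005,.03) for s in(-1,1) for k in(-1,1)]
    crop(im,max(0,c[0]-40),c[1]-50,c[0]+40,c[1]+30,6,'pics/ck_'+f[:5]+'.png',pts=pts)
ims=[cv2.imread(f'pics/ck_side{i}.png') for i in(1,2,3)]
o=np.hstack([cv2.resize(i,(266,266)) for i in ims]);cv2.imwrite('pics/ck.png',o)
```

```text
(no output)
```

View pics/ck.png

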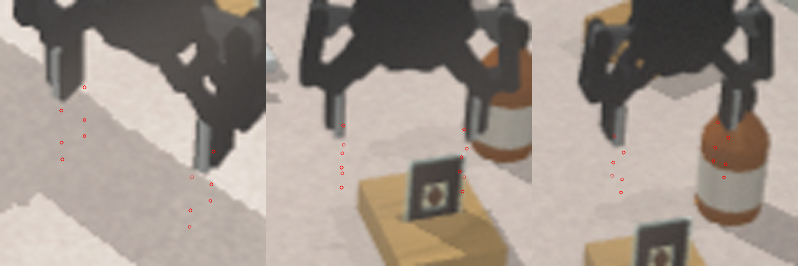

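Emit:
send_rows(plan=[{"linear":[0,0,0],"roll":0},{"linear":[0,0,0],"roll":0},{"linear":[0,0,0],"roll":0},{"linear":[0,0,0],"roll":0},{"linear":[0,0,0],"roll":0}], claw=60, force=20)

```text
t: 5.03
tcp_pos: [0.5247, -0.3739, 0.0557]
tool_rot: [0.402, -0.581, 0.582, -0.402]
force: [1.1, 0.4, -0.2]
finger_gap: 0.701
```

Run:
```python
from h import *
st=manip.sense();p=np.array(st['tcp_pos']);a=np.radians(-20.5);u=np.array([np.cos(a),np.sin(a),0])
n=np.array([-u[1],u[0],0])
s=snap('side',3);np.save('side5.npy',s)
pts=[proj('side',p+s_*.030*u+k*.011*n+[0,0,dz])[0] for dz in(-.008,.011,.02) for s_ in(-1,1) for k in(-1,1)]
crop(s,285,220,345,280,10,'pics/s5.png',pts=pts)
t=snap('top',1);cv2.imwrite('pics/top5.png',t)
```

```text
[ WARN:0@2.366] global loadsave.cpp:1063 imwrite_ Unsupported depth image for selected encoder is fallbacked to CV_8U.
```

View pics/s5.png

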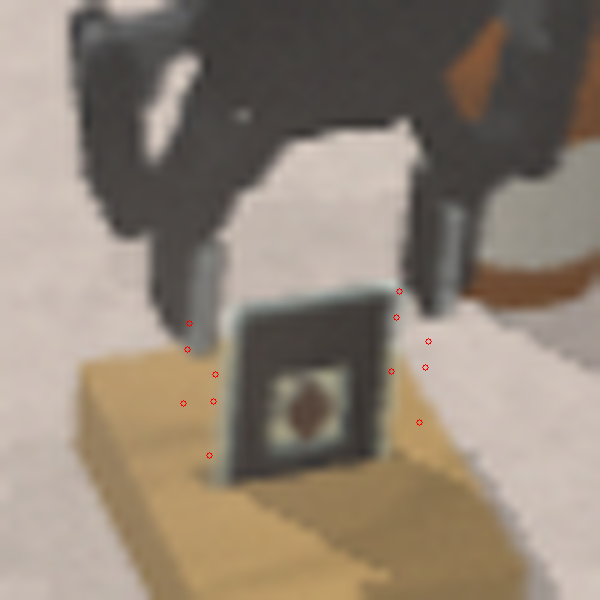

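View pics/top5.png

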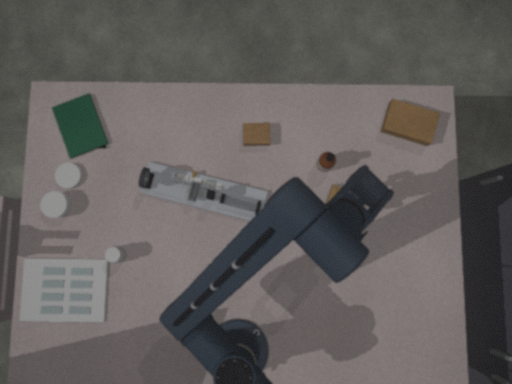

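Run:
```python
from h import *
p=np.array([.2275,-.5813,.2089]);a=np.radians(-68.6);u=np.array([np.cos(a),np.sin(a),0]);n=np.array([-u[1],u[0],0])
pts=[proj('top',p+s*.0425*u+k*.011*n+[0,0,dz])[0] for dz in(-.008,.03) for s in(-1,1) for k in(-1,1)]+[proj('top',p+[0,0,z])[0] for z in(0,.1,.2,.3)]
print(np.round(pts,1))
crop(np.load('top1.npy'),390,260,510,380,6,'pics/ckt.png',.5,pts=pts)
```

```text
[[411.5 298.5]
 [408.7 291.8]
 [436.6 288.7]
 [433.7 282. ]
 [415.9 299.9]
 [413.  292.9]
 [441.7 289.7]
 [438.7 282.8]
 [423.6 290.5]
 [436.8 293.5]
 [452.2 297.1]
 [470.3 301.3]]
```

View pics/ckt.png

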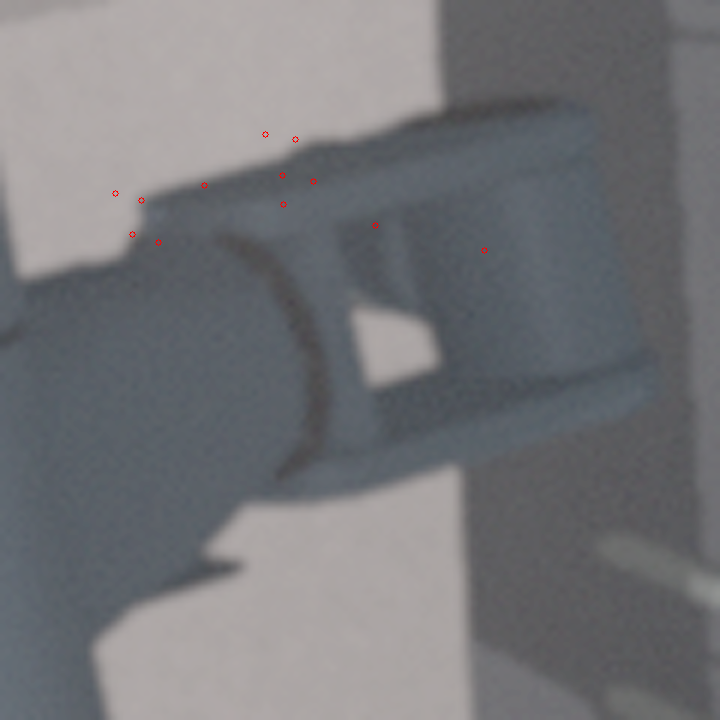

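Emit:
send_rows(plan=[{"linear":[0,0.2,0],"roll":0},{"linear":[0,0.2,0],"roll":0},{"linear":[0,0,0],"roll":0},{"linear":[0,0,0],"roll":0},{"linear":[0,0,0],"roll":0}])

```text
t: 5.85
tcp_pos: [0.5248, -0.374, 0.0435]
tool_rot: [0.402, -0.581, 0.582, -0.402]
force: [-0.3, 0.3, 0.9]
finger_gap: 0.702
```

Run:
```python
from h import *
st=manip.sense();print(st['t'],st['tcp_pos'],st['force'])
s=snap('side',2);np.save('side6.npy',s)
crop(s,285,220,345,280,10,'pics/s6.png')
```

```text
5.85 [ 0.52475327 -0.37396368  0.04354428] [-0.33881292  0.30388101  0.88460515]
```

View pics/s6.png

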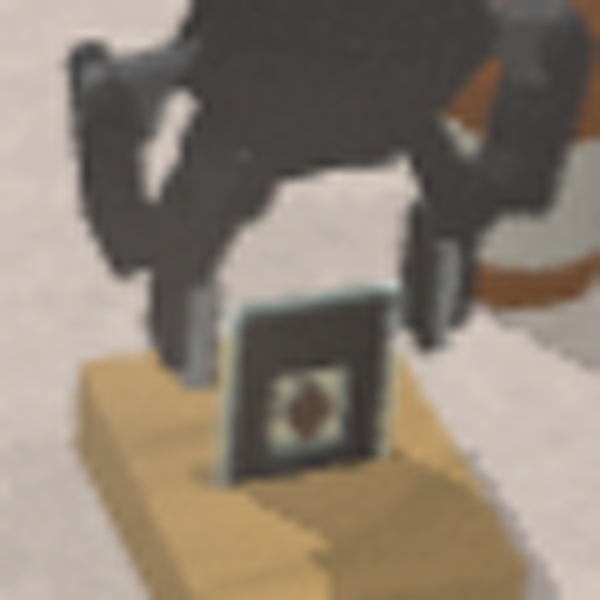

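Emit:
send_rows(plan=[{"linear":[0,0,0],"roll":0},{"linear":[0,0,0],"roll":0},{"linear":[0,0,0],"roll":0},{"linear":[0,0,0],"roll":0},{"linear":[0,0,0],"roll":0}], claw=44, force=20)

```text
t: 6.58
tcp_pos: [0.5248, -0.374, 0.0437]
tool_rot: [0.402, -0.581, 0.582, -0.402]
force: [0.6, 0.8, 2.6]
finger_gap: 0.578
```

Run:
```python
from h import *
st=manip.sense();print(st['t'],st['tcp_pos'],st['force'],st['finger_gap'],st['finger_gap']*85.4)
s=snap('side',2);np.save('side7.npy',s)
crop(s,285,220,345,280,10,'pics/s7.png')
```

```text
6.575 [ 0.52479849 -0.37399392  0.04370966] [0.58636107 0.77189442 2.62044998] 0.5780647895609825 49.36673302850791
```

View pics/s7.png

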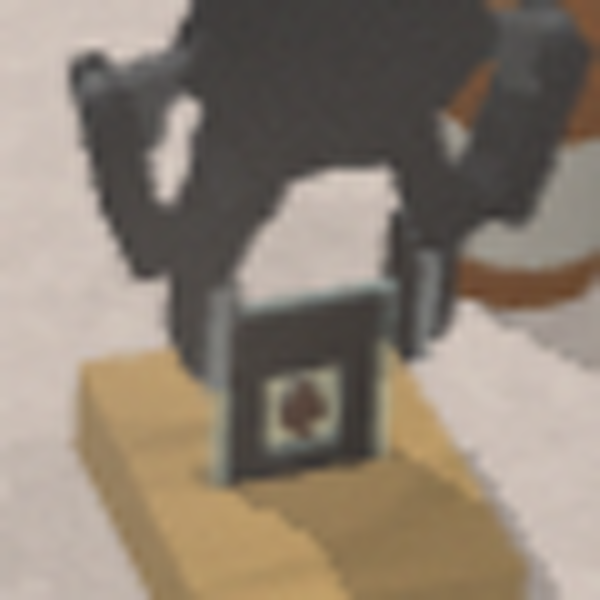

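Emit:
send_rows(plan=[{"linear":[0,-0.3,0],"roll":0},{"linear":[0,-0.7,0],"roll":0},{"linear":[0,-1,0],"roll":0},{"linear":[0,-1,0],"roll":0},{"linear":[0,-1,0],"roll":0}], force=30)

```text
t: 7.3
tcp_pos: [0.5243, -0.3735, 0.1642]
tool_rot: [-0.402, 0.582, -0.581, 0.402]
force: [0.4, 0.6, -1.3]
finger_gap: 0.57
```

Run:
```python
from plan import *
st=manip.sense();print(st['t'],st['tcp_pos'],st['force'],st['finger_gap'],st['q'])
s=snap('side',2);np.save('side8.npy',s)
crop(s,275,170,345,280,7,'pics/s8.png')
plan([.552,.1595,.180],-13.76,20)
```

```text
7.3 [ 0.52427903 -0.37345157  0.16420999] [ 0.35297915  0.56197888 -1.25458213] 0.5700323965334823 [-7.92284809e-01  6.03772015e-01  1.42635075e+00  7.05944612e-05
  1.11244846e+00 -4.32028517e-01]
[{"linear": [-0.85, -0.02, -0.27], "roll": -0.06}, {"linear": [-0.85, -0.02, -0.27], "roll": -0.05}, {"linear": [-0.85, -0.02, -0.27], "roll": -0.06}, {"linear": [-0.86, -0.03, -0.26], "roll": -0.06}, {"linear": [-0.85, -0.02, -0.25], "roll": -0.06}]
[{"linear": [-0.86, -0.02, -0.25], "roll": -0.05}, {"linear": [-0.86, -0.02, -0.24], "roll": -0.06}, {"linear": [-0.86, -0.02, -0.24], "roll": -0.06}, {"linear": [-0.86, -0.02, -0.23], "roll": -0.06}, {"linear": [-0.86, -0.02, -0.23], "roll": -0.05}]
[{"linear": [-0.87, -0.02, -0.22], "roll": -0.06}, {"linear": [-0.86, -0.03, -0.22], "roll": -0.06}, {"linear": [-0.87, -0.02, -0.21], "roll": -0.05}, {"linear": [-0.87, -0.02, -0.21], "roll": -0.06}, {"linear": [-0.87, -0.02, -0.2], "roll": -0.06}]
[{"linear": [-0.87, -0.02, -0.2], "roll": -0.06}, {"linear": [-0.87, -0.02, -0.19], "roll": -0.05}, {"linear": [-0.87, -0.02, -0.19], "roll": -0.06}, {"linear": [-0.88, -0.02, -0.18], "roll": -0.06}, {"linear": [-0.87, -0.03, -0.18], "roll": -0.06}]
max 0.88 0.06 end [0.5518 0.1594 0.1801] -13.73
```

View pics/s8.png

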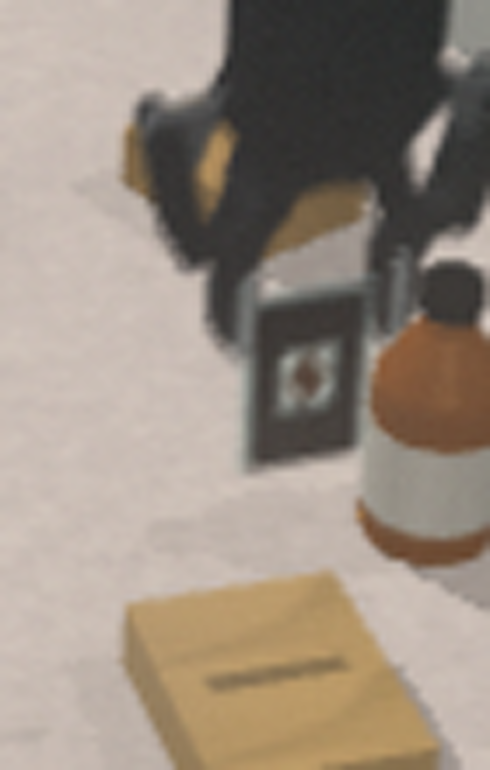

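Emit:
send_rows(plan=[{"linear":[-0.4,0,-0.1],"roll":-0.05},{"linear":[-0.85,0,-0.25],"roll":-0.05},{"linear":[-0.85,0,-0.25],"roll":-0.05},{"linear":[-0.85,0,-0.25],"roll":-0.05},{"linear":[-0.85,0,-0.25],"roll":-0.05}])

```text
t: 8.02
tcp_pos: [0.5325, -0.2529, 0.1633]
tool_rot: [-0.41, 0.576, -0.576, 0.41]
force: [0.2, -0.2, -0.1]
finger_gap: 0.574
```

Emit:
send_rows(plan=[{"linear":[-0.9,0,-0.25],"roll":-0.05},{"linear":[-0.9,0,-0.25],"roll":-0.05},{"linear":[-0.9,0,-0.25],"roll":-0.05},{"linear":[-0.9,0,-0.25],"roll":-0.05},{"linear":[-0.9,0,-0.25],"roll":-0.05}])

```text
t: 8.65
tcp_pos: [0.5398, -0.1134, 0.1635]
tool_rot: [0.418, -0.57, 0.571, -0.418]
force: [0.2, 0.7, -0.1]
finger_gap: 0.57
```

Emit:
send_rows(plan=[{"linear":[-0.9,0,-0.25],"roll":-0.05},{"linear":[-0.9,0,-0.25],"roll":-0.05},{"linear":[-0.9,0,-0.2],"roll":-0.05},{"linear":[-0.9,0,-0.2],"roll":-0.05},{"linear":[-0.9,0,-0.2],"roll":-0.05}])

```text
t: 9.28
tcp_pos: [0.5475, 0.0253, 0.1636]
tool_rot: [0.425, -0.565, 0.565, -0.425]
force: [0.3, -0.2, 0.3]
finger_gap: 0.575
```

Run:
```python
from plan import *
st=manip.sense();print(st['t'],st['tcp_pos'],st['force'],st['finger_gap'],st['q'])
plan([.552,.1595,.165],-13.76,5)
```

```text
9.275 [0.54753395 0.02531974 0.16355989] [ 0.32208025 -0.22153167  0.28879756] 0.5746583020558187 [-1.57754586e-01  4.85612212e-01  1.67451312e+00  8.88966795e-05
  9.81153536e-01  1.22896610e-01]
[{"linear": [-0.87, -0.01, -0.22], "roll": -0.08}, {"linear": [-0.87, -0.01, -0.21], "roll": -0.07}, {"linear": [-0.87, -0.01, -0.21], "roll": -0.08}, {"linear": [-0.87, -0.01, -0.19], "roll": -0.08}, {"linear": [-0.88, -0.01, -0.2], "roll": -0.08}]
max 0.88 0.08 end [0.5519 0.1597 0.1651] -13.74
```

Emit:
send_rows(plan=[{"linear":[-0.95,0,-0.2],"roll":-0.1},{"linear":[-0.95,0,-0.2],"roll":-0.1},{"linear":[-0.95,0,-0.2],"roll":-0.1},{"linear":[-0.9,0,-0.2],"roll":-0.1},{"linear":[-0.6,0,-0.2],"roll":0}])

```text
t: 9.9
tcp_pos: [0.5522, 0.1591, 0.1635]
tool_rot: [0.437, -0.556, 0.556, -0.437]
force: [-0.3, -0.8, -0.2]
finger_gap: 0.567
```

Run:
```python
from plan import *
s=snap('side',4);np.save('side9.npy',s)
t=snap('top',3);np.save('top9.npy',t)
st=manip.sense();print(st['t'],st['tcp_pos'],st['force'],st['finger_gap'])
plan([.552,.1595,.135],-13.76,5)
crop(s,190,90,270,200,7,'pics/s9.png')
crop(t,140,140,260,240,6,'pics/t9.png',.6)
```

```text
10.25 [0.55286711 0.15611633 0.16342109] [ 0.19939218 -0.0309391   0.27434345] 0.5764559856889042
[{"linear": [-0.02, 0.19, -0.01], "roll": 0.0}, {"linear": [-0.02, 0.19, -0.01], "roll": 0.0}, {"linear": [-0.02, 0.19, -0.01], "roll": 0.0}, {"linear": [-0.02, 0.19, -0.01], "roll": -0.01}, {"linear": [-0.02, 0.19, -0.01], "roll": 0.0}]
max 0.19 0.01 end [0.5521 0.1594 0.1349] -13.74
```

View pics/s9.png

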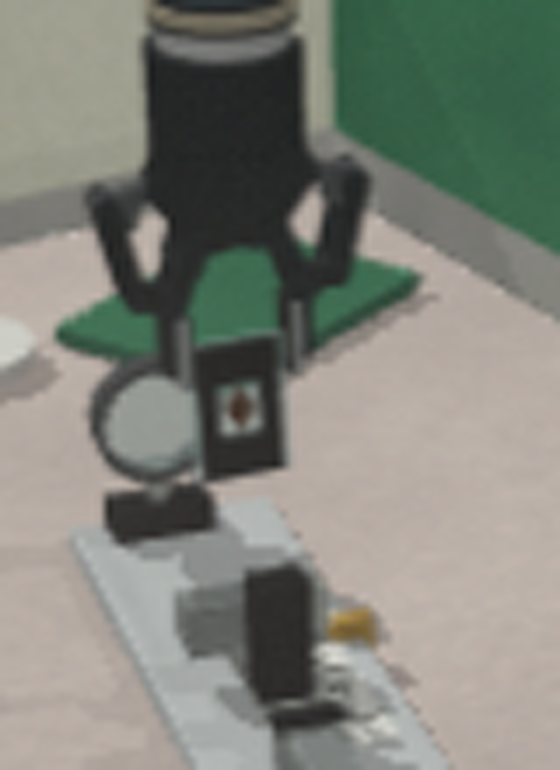

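View pics/t9.png

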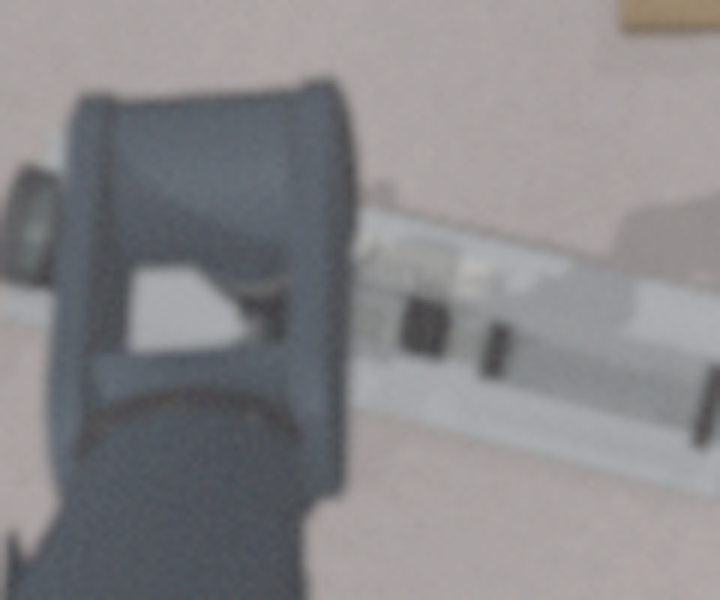

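Run:
```python
from h import *
from scipy.optimize import least_squares
im=np.load('side9.npy')
def P(x,y,z,a):
    u=np.array([np.cos(a),np.sin(a)]);n=np.array([-u[1],u[0]])
    return np.array([[*(np.array([x,y])+su*.025*u+sn*.003*n),z+h] for h in (.075,0) for su,sn in((1,1),(1,-1),(-1,-1),(-1,1))])
E=[(0,1),(1,2),(2,3),(3,0),(4,5),(5,6),(6,7),(7,4),(0,4),(1,5),(2,6),(3,7)]
z=.1317;pt=P(.5529,.1561,z,np.radians(-13.76));p=proj('side',pt)
# holder box outlines for two y0
pb=[.5536,.1256,1.3307];c,s=np.cos(pb[2]),np.sin(pb[2])
W=lambda l:np.array([pb[0]+c*l[0]-s*l[1],pb[1]+s*l[0]+c*l[1],l[2]])
L=[]
g,y0=-.032,.009
for x in(-.009,.009):
  L.append((proj('side',W([g+.065+x,y0-.028,.065]))[0],proj('side',W([g+.065+x,y0+.028,.065]))[0]))
crop(im,205,130,250,195,12,'pics/s9f.png',.8,lines=[(p[i],p[j]) for i,j in E]+L)
```

```text
(no output)
```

View pics/s9f.png

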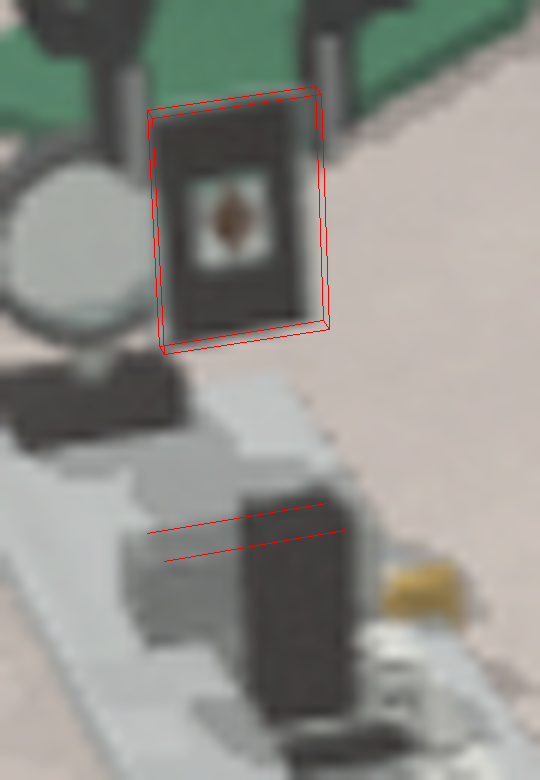

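Run:
```python
from plan import *
plan([.5525,.1597,.108],-13.76,5)
```

```text
[{"linear": [-0.02, 0.37, -0.01], "roll": 0.0}, {"linear": [-0.03, 0.37, -0.01], "roll": 0.0}, {"linear": [-0.02, 0.37, 0.0], "roll": 0.0}, {"linear": [-0.02, 0.37, -0.01], "roll": -0.01}, {"linear": [-0.02, 0.37, -0.01], "roll": 0.0}]
max 0.37 0.01 end [0.5525 0.1596 0.1079] -13.74
```

Emit:
send_rows(plan=[{"linear":[-0.03,0.45,-0.01],"roll":0},{"linear":[-0.03,0.45,-0.01],"roll":0},{"linear":[-0.03,0.45,-0.01],"roll":0},{"linear":[-0.03,0.5,-0.01],"roll":0},{"linear":[0,0,0],"roll":0}])

```text
t: 10.88
tcp_pos: [0.5512, 0.1607, 0.1061]
tool_rot: [-0.438, 0.557, -0.555, 0.436]
force: [0.3, 0.4, -0.8]
finger_gap: 0.571
```

Run:
```python
from plan import *
s=snap('side',4);np.save('side10.npy',s)
st=manip.sense();print(st['t'],st['tcp_pos'],st['force'],st['finger_gap'])
crop(s,205,130,255,195,12,'pics/s10.png',.7)
plan([.5525,.1597,.075],-13.76,5)
```

```text
11.075 [0.55300757 0.16085654 0.10832111] [ 0.91694616 -0.58351141 -0.15652752] 0.5772204652074151
[{"linear": [0.01, 0.22, 0.0], "roll": 0.0}, {"linear": [0.01, 0.22, 0.0], "roll": 0.0}, {"linear": [0.0, 0.23, 0.0], "roll": 0.0}, {"linear": [0.01, 0.22, -0.01], "roll": 0.0}, {"linear": [0.01, 0.22, 0.0], "roll": 0.0}]
max 0.23 0.0 end [0.5524 0.1598 0.075 ] -13.74
```

View pics/s10.png

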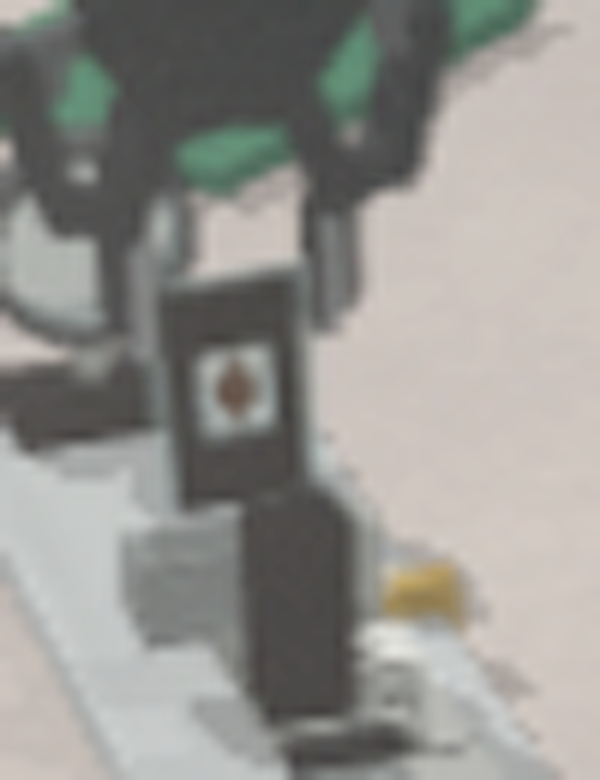

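Emit:
send_rows(plan=[{"linear":[0.02,0.25,0],"roll":0},{"linear":[0.02,0.25,0],"roll":0},{"linear":[0,0.25,0],"roll":0},{"linear":[0,0.2,0],"roll":0},{"linear":[0,0,0],"roll":0}])

```text
t: 11.7
tcp_pos: [0.5517, 0.1597, 0.0785]
tool_rot: [-0.437, 0.557, -0.556, 0.436]
force: [0.2, 0.3, -1.2]
finger_gap: 0.573
```

Run:
```python
from plan import *
s=snap('side',4);np.save('side11.npy',s)
st=manip.sense();print(st['t'],st['tcp_pos'],st['force'],st['ft_torque'],st['finger_gap'])
crop(s,205,130,255,195,12,'pics/s11.png',.7)
plan([.5525,.1597,.075],-13.76,5)
```

```text
11.9 [0.55193801 0.15968602 0.07929078] [-0.2987632   0.87194636 -0.50202824] [ 0.21725737 -0.04406764  0.00484614] 0.5696685016201335
[{"linear": [0.0, 0.03, 0.0], "roll": 0.0}, {"linear": [0.0, 0.03, 0.01], "roll": 0.0}, {"linear": [0.0, 0.03, 0.0], "roll": 0.0}, {"linear": [0.0, 0.02, 0.0], "roll": 0.0}, {"linear": [0.0, 0.03, 0.01], "roll": 0.0}]
max 0.03 0.0 end [0.5525 0.1595 0.0751] -13.74
```

View pics/s11.png

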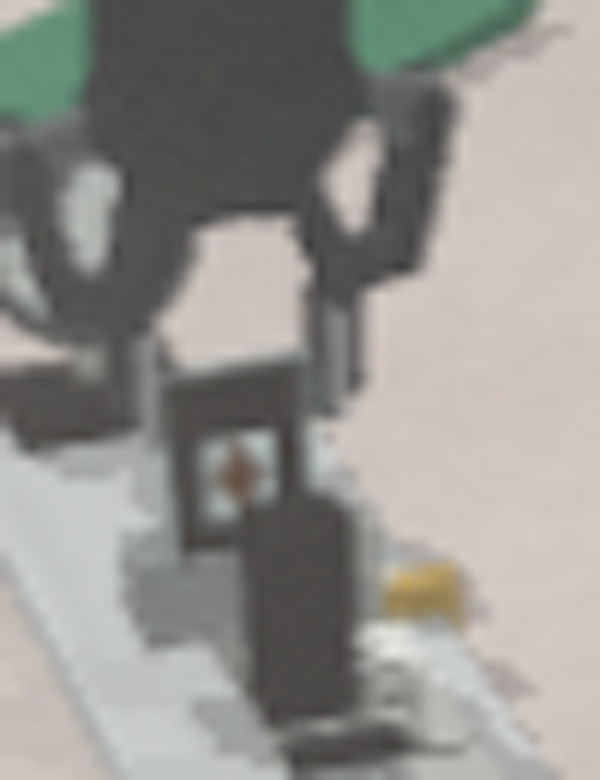

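Emit:
send_rows(plan=[{"linear":[0,0.05,0],"roll":0},{"linear":[0,0.05,0],"roll":0},{"linear":[0,0.04,0],"roll":0},{"linear":[0,0,0],"roll":0},{"linear":[0,0,0],"roll":0}])

```text
t: 12.52
tcp_pos: [0.5525, 0.1596, 0.0754]
tool_rot: [0.436, -0.556, 0.556, -0.437]
force: [-0.1, 0.2, 2.1]
finger_gap: 0.566
```

Run:
```python
from plan import *
st=manip.sense();print(st['t'],st['tcp_pos'],st['force'],st['ft_torque'],st['finger_gap'])
```

```text
12.525 [0.55249237 0.15960689 0.07540906] [-0.088168    0.19107174  2.14087056] [ 0.21496442 -0.06647282 -0.04256039] 0.5663439533635994
```

Emit:
send_rows(plan=[{"linear":[0,0.03,0],"roll":0},{"linear":[0,0.03,0],"roll":0},{"linear":[0,0,0],"roll":0},{"linear":[0,0,0],"roll":0},{"linear":[0,0,0],"roll":0}])

```text
t: 13.15
tcp_pos: [0.5527, 0.1598, 0.0751]
tool_rot: [0.436, -0.556, 0.556, -0.437]
force: [-2.1, 0.6, 11.3]
finger_gap: 0.569
```

Run:
```python
from plan import *
s=snap('side',4);np.save('side12.npy',s)
st=manip.sense();print(st['t'],st['tcp_pos'],st['force'],st['ft_torque'],st['finger_gap'])
p=[st['tcp_pos'][0]-.001,st['tcp_pos'][1]]
a=np.radians(-13.76);u=np.array([np.cos(a),np.sin(a)]);n=np.array([-u[1],u[0]])
L=[]
for z in(.044,):
    P=np.array([[*(np.array([.5513,.1602])+su*.025*u+sn*.003*n),z+h] for h in (.075,0) for su,sn in((1,1),(1,-1),(-1,-1),(-1,1))]);q=proj('side',P)
    L+=[(q[i],q[j]) for i,j in[(0,1),(1,2),(2,3),(3,0),(4,5),(5,6),(6,7),(7,4),(0,4),(1,5),(2,6),(3,7)]]
crop(s,205,130,255,195,12,'pics/s12.png',.7,lines=L)
```

```text
13.35 [0.55272815 0.159776   0.07506802] [-0.8124497   0.74916044 10.01475134] [ 0.28875257  0.4386249  -0.03859556] 0.570806479884905
```

View pics/s12.png

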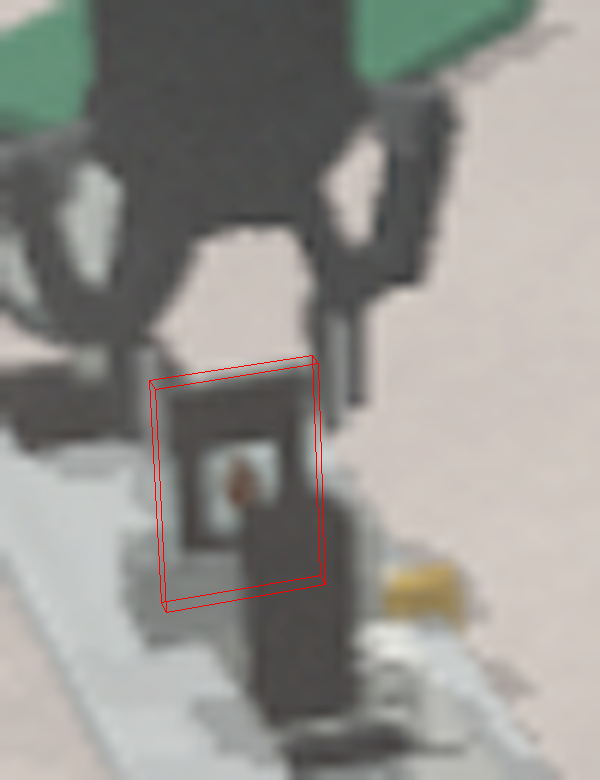

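Emit:
send_rows(plan=[{"linear":[0,0,0],"roll":0},{"linear":[0,0,0],"roll":0},{"linear":[0,0,0],"roll":0},{"linear":[0,0,0],"roll":0},{"linear":[0,0,0],"roll":0}], claw=72)

```text
t: 13.98
tcp_pos: [0.5522, 0.1596, 0.0732]
tool_rot: [-0.437, 0.556, -0.556, 0.436]
force: [-0.2, -0.4, 0.3]
finger_gap: 0.846
```

Run:
```python
from plan import *
s=snap('side',4);np.save('side13.npy',s)
st=manip.sense();print(st['t'],st['tcp_pos'],st['force'],st['ft_torque'],st['finger_gap'])
a=np.radians(-13.76);u=np.array([np.cos(a),np.sin(a)]);n=np.array([-u[1],u[0]])
L=[]
for z in(.044,):
    P=np.array([[*(np.array([.5506,.1602])+su*.025*u+sn*.003*n),z+h] for h in (.075,0) for su,sn in((1,1),(1,-1),(-1,-1),(-1,1))]);q=proj('side',P)
    L+=[(q[i],q[j]) for i,j in[(0,1),(1,2),(2,3),(3,0),(4,5),(5,6),(6,7),(7,4),(0,4),(1,5),(2,6),(3,7)]]
crop(s,205,130,255,195,12,'pics/s13.png',.7,lines=L)
```

```text
14.175 [0.55221987 0.15963867 0.07340636] [0.42163753 0.26367522 0.57065913] [ 0.01453    -0.02668827 -0.00758419] 0.8442495916938099
```

View pics/s13.png

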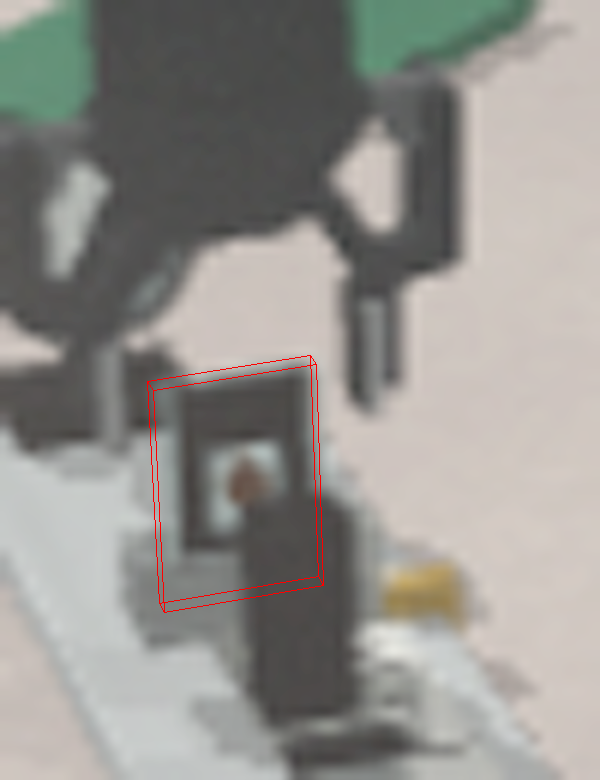

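Emit:
send_rows(plan=[{"linear":[0,-0.5,0],"roll":0},{"linear":[0,-0.8,0],"roll":0},{"linear":[0,-0.8,0],"roll":0},{"linear":[0,-0.8,0],"roll":0},{"linear":[0.2,0,0],"roll":0}])

```text
t: 14.8
tcp_pos: [0.5527, 0.1541, 0.1632]
tool_rot: [0.435, -0.555, 0.557, -0.439]
force: [0.3, 0.2, -0.0]
finger_gap: 0.844
```

Run:
```python
from plan import *
s=snap('side',3);np.save('side14.npy',s)
st=manip.sense();print(st['t'],st['tcp_pos'],st['force'],st['finger_gap'])
crop(s,190,110,265,210,7,'pics/s14.png',.7)
plan([.537,.0968,.145],-13.76,5)
```

```text
14.95 [0.54999765 0.15333349 0.15993694] [ 0.44327217 -0.89371914 -0.40415471] 0.8408797302614792
[{"linear": [0.39, 0.1, 0.01], "roll": 0.0}, {"linear": [0.38, 0.1, 0.0], "roll": 0.0}, {"linear": [0.39, 0.1, 0.01], "roll": 0.0}, {"linear": [0.39, 0.1, 0.0], "roll": 0.0}, {"linear": [0.38, 0.1, 0.01], "roll": 0.0}]
max 0.39 0.0 end [0.5371 0.0969 0.1449] -13.77
```

View pics/s14.png

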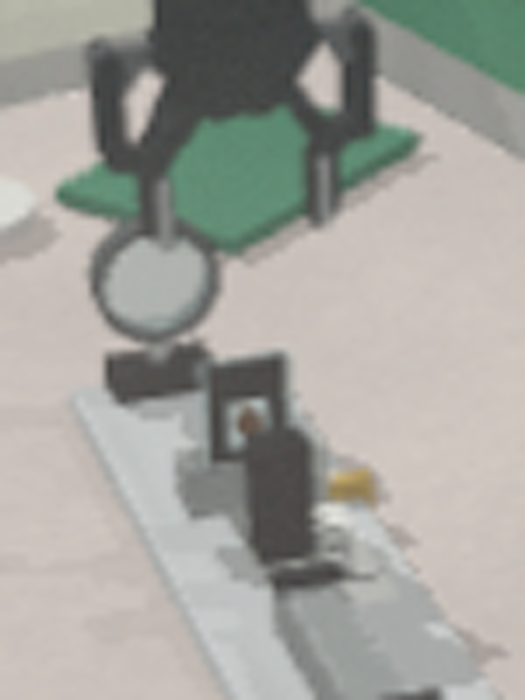

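Emit:
send_rows(plan=[{"linear":[0.4,0,0.01],"roll":0},{"linear":[0.5,0,0],"roll":0},{"linear":[0.5,0.1,0.01],"roll":0},{"linear":[0.45,0.1,0],"roll":0},{"linear":[0.1,0.1,0],"roll":0}])

```text
t: 15.58
tcp_pos: [0.5372, 0.0956, 0.1511]
tool_rot: [-0.436, 0.557, -0.556, 0.436]
force: [-0.5, 0.5, -0.3]
finger_gap: 0.842
```

Run:
```python
from plan import *
s=snap('side',3);np.save('side15.npy',s)
st=manip.sense();print(st['t'],st['tcp_pos'],st['force'],st['finger_gap'])
crop(s,190,110,265,210,7,'pics/s15.png',.7)
plan([.537,.0968,.08],-13.76,5)
```

```text
15.725 [0.5374234  0.0967049  0.15120776] [-0.22677055  0.01324963 -0.22186478] 0.8419575117965908
[{"linear": [0.0, 0.47, 0.0], "roll": 0.0}, {"linear": [0.0, 0.48, -0.01], "roll": 0.0}, {"linear": [0.0, 0.47, 0.0], "roll": 0.0}, {"linear": [0.0, 0.48, 0.0], "roll": 0.0}, {"linear": [0.0, 0.47, 0.0], "roll": 0.0}]
max 0.48 0.0 end [0.5371 0.0968 0.0801] -13.77
```

View pics/s15.png

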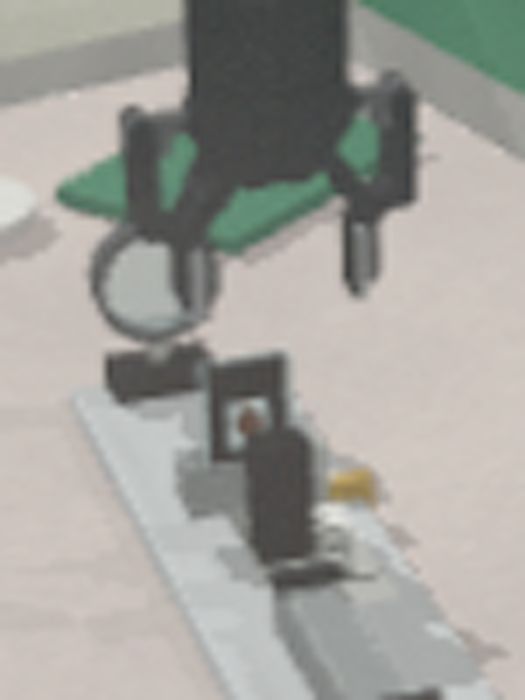

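Emit:
send_rows(plan=[{"linear":[0,0.5,0],"roll":0},{"linear":[0,0.5,0],"roll":0},{"linear":[0,0.5,0],"roll":0},{"linear":[0,0.5,0],"roll":0},{"linear":[0,0.4,0],"roll":0}])

```text
t: 16.35
tcp_pos: [0.5371, 0.0969, 0.078]
tool_rot: [-0.437, 0.556, -0.556, 0.436]
force: [-0.3, 0.5, 0.2]
finger_gap: 0.841
```

Run:
```python
from plan import *
s=snap('side',3);np.save('side16.npy',s)
st=manip.sense();print(st['t'],st['tcp_pos'],st['force'],st['finger_gap'])
crop(s,195,125,260,210,8,'pics/s16.png',.7)
```

```text
16.5 [0.53697815 0.09680871 0.07853634] [-0.09593275  0.14432982  0.43933144] 0.8440535467139497
```

View pics/s16.png

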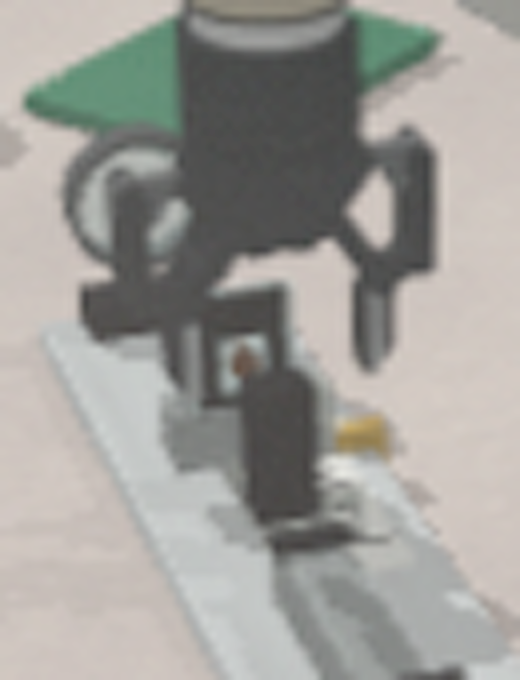

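Emit:
send_rows(plan=[{"linear":[0,0.2,0],"roll":0},{"linear":[0,0.2,0],"roll":0},{"linear":[0,0.2,0],"roll":0},{"linear":[0,0.15,0],"roll":0},{"linear":[0,0,0],"roll":0}], claw=55)

```text
t: 17.12
tcp_pos: [0.5372, 0.0968, 0.0565]
tool_rot: [-0.437, 0.556, -0.556, 0.436]
force: [-0.2, -0.2, 0.3]
finger_gap: 0.643
```

Run:
```python
from plan import *
s=snap('side',3);np.save('side17.npy',s)
st=manip.sense();print(st['t'],st['tcp_pos'],st['force'],st['finger_gap'])
crop(s,195,125,260,210,8,'pics/s17.png',.7)
```

```text
17.275 [0.53762946 0.09682761 0.05702752] [ 0.03987273  0.22093453 -0.56409101] 0.6444475884642445
```

View pics/s17.png

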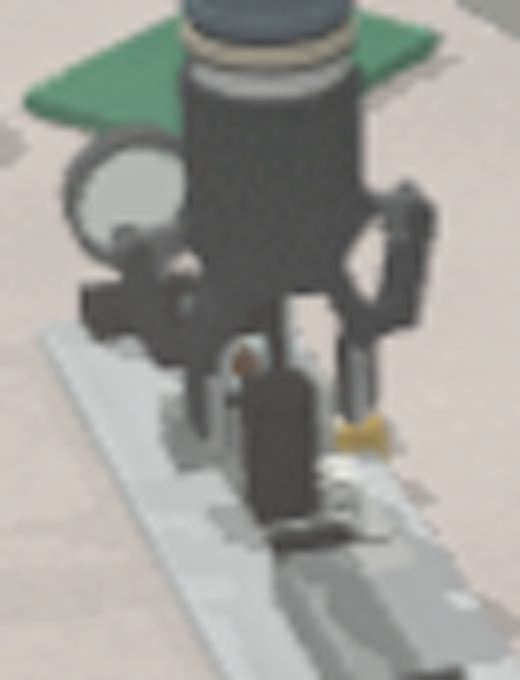

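Emit:
send_rows(plan=[{"linear":[0,0,0],"roll":0},{"linear":[0,0,0],"roll":0},{"linear":[0,0,0],"roll":0},{"linear":[0,0,0],"roll":0},{"linear":[0,0,0],"roll":0}], claw=20, force=40)

```text
t: 17.9
tcp_pos: [0.5377, 0.0969, 0.0583]
tool_rot: [0.436, -0.556, 0.557, -0.437]
force: [-3.4, 0.2, 7.9]
finger_gap: 0.355
```

Run:
```python
from plan import *
s=snap('side',3);np.save('side18.npy',s)
t=snap('top',3);np.save('top18.npy',t)
st=manip.sense();print(st['t'],st['tcp_pos'],st['force'],st['ft_torque'],st['finger_gap'],st['finger_gap']*85.4)
crop(s,195,125,260,210,8,'pics/s18.png',.7)
crop(t,140,140,260,240,6,'pics/t18.png',.6)
```

```text
18.2 [0.53771604 0.09693953 0.05827758] [-2.85221523  1.07495222  8.03069759] [-0.09677852 -0.24789107  0.01032199] 0.3610304966857074 30.832004416959414
```

View pics/s18.png

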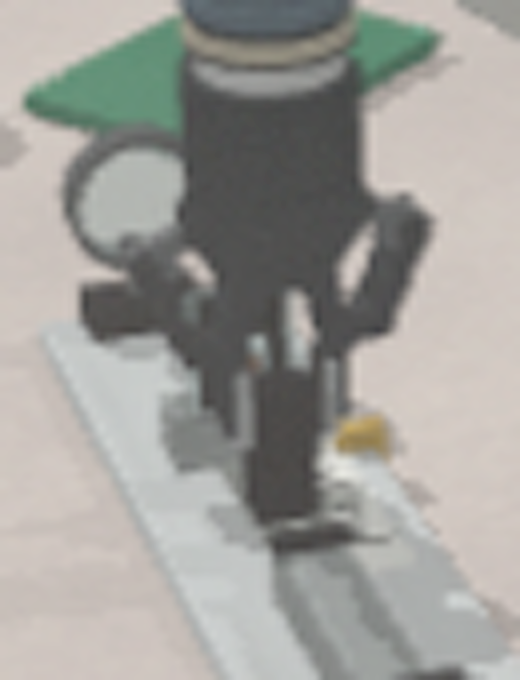

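View pics/t18.png

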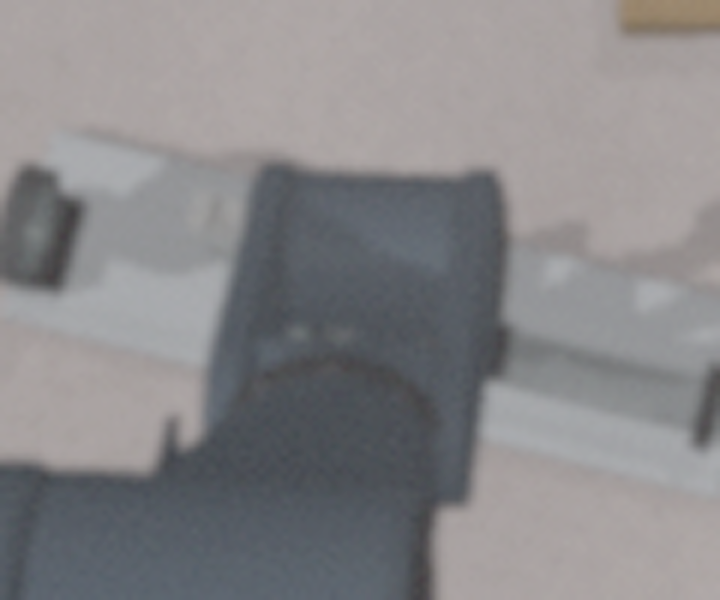

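Run:
```python
from h import *
from scipy.ndimage import map_coordinates as mc
pb=[.5536,.1256,1.3307];c,s=np.cos(pb[2]),np.sin(pb[2])
W=lambda x,y,z:np.array([pb[0]+c*x-s*y,pb[1]+s*x+c*y,z])
def prof(n,im,xs,ys,z,f):
    out=[]
    for y in ys:
        q=np.array([proj(n,W(x,y,z))[0] for x in xs])
        ch=[mc(im[:,:,k],[q[:,1],q[:,0]],order=3) for k in range(3)]
        out.append(f(*ch))
    return np.mean(out,0)
for f in('top1.npy','top2.npy'):
    t=np.load(f)
    xs=np.arange(-.07,.0,.002)
    g=prof('top',t,xs,np.arange(.000,.018,.002),.106,lambda b,gg,r:(b+gg+r)/3)
    print(f,'grip',list(zip((xs*1e3).round().astype(int).tolist(),g.round().astype(int).tolist())))
    xs=np.arange(.025,.08,.002)
    # orange: r-b
    o=prof('top',t,xs,np.arange(-.066,-.045,.002),.026,lambda b,gg,r:r-b)
    print('rider',list(zip((xs*1e3).round().astype(int).tolist(),o.round().astype(int).tolist())), 'cent',(xs*np.clip(o-5,0,None)).sum()/np.clip(o-5,0,None).sum())
    ys=np.arange(-.08,-.03,.002)
    print([(int(round(y*1e3)),round(float(prof('top',t,np.arange(.046,.056,.002),[y],.026,lambda b,gg,r:r-b).mean()))) for y in ys])
```

```text
top1.npy grip [(-70, 64), (-68, 75), (-66, 84), (-64, 89), (-62, 91), (-60, 91), (-58, 91), (-56, 90), (-54, 87), (-52, 82), (-50, 74), (-48, 63), (-46, 52), (-44, 42), (-42, 37), (-40, 36), (-38, 37), (-36, 38), (-34, 38), (-32, 37), (-30, 37), (-28, 37), (-26, 38), (-24, 42), (-22, 51), (-20, 63), (-18, 76), (-16, 85), (-14, 90), (-12, 91), (-10, 89), (-8, 88), (-6, 88), (-4, 88), (-2, 88)]
rider [(25, 0), (27, 0), (29, 0), (31, 0), (33, 1), (35, 1), (37, 1), (39, 1), (41, 3), (43, 7), (45, 15), (47, 25), (49, 36), (51, 44), (53, 45), (55, 41), (57, 33), (59, 22), (61, 12), (63, 5), (65, 1), (67, 0), (69, 0), (71, 0), (73, 0), (75, 1), (77, 0), (79, 1)] cent 0.05267137785993033
[(-80, 10), (-78, 10), (-76, 10), (-74, 9), (-72, 9), (-70, 10), (-68, 12), (-66, 15), (-64, 23), (-62, 32), (-60, 39), (-58, 43), (-56, 43), (-54, 43), (-52, 42), (-50, 41), (-48, 40), (-46, 38), (-44, 33), (-42, 25), (-40, 16), (-38, 10), (-36, 5), (-34, 3), (-32, 2)]
top2.npy grip [(-70, 67), (-68, 79), (-66, 88), (-64, 94), (-62, 97), (-60, 97), (-58, 96), (-56, 95), (-54, 92), (-52, 87), (-50, 79), (-48, 66), (-46, 53), (-44, 44), (-42, 39), (-40, 38), (-38, 39), (-36, 39), (-34, 40), (-32, 40), (-30, 40), (-28, 40), (-26, 40), (-24, 44), (-22, 53), (-20, 67), (-18, 81), (-16, 91), (-14, 95), (-12, 95), (-10, 95), (-8, 94), (-6, 93), (-4, 93), (-2, 94)]
rider [(25, 0), (27, 0), (29, 0), (31, 0), (33, 1), (35, 1), (37, 1), (39, 1), (41, 3), (43, 8), (45, 15), (47, 27), (49, 38), (51, 46), (53, 48), (55, 43), (57, 34), (59, 23), (61, 13), (63, 6), (65, 1), (67, 0), (69, -1), (71, 0), (73, 0), (75, 0), (77, 0), (79, 1)] cent 0.052664834159108956
[(-80, 10), (-78, 11), (-76, 11), (-74, 10), (-72, 10), (-70, 11), (-68, 13), (-66, 17), (-64, 24), (-62, 33), (-60, 41), (-58, 46), (-56, 46), (-54, 44), (-52, 43), (-50, 43), (-48, 43), (-46, 40), (-44, 34), (-42, 25), (-40, 17), (-38, 10), (-36, 6), (-34, 4), (-32, 2)]
```

Run:
```python
from h import *
from scipy.ndimage import map_coordinates as mc
pb=[.5536,.1256,1.3307];c,s=np.cos(pb[2]),np.sin(pb[2])
W=lambda x,y,z:np.array([pb[0]+c*x-s*y,pb[1]+s*x+c*y,z])
inb=lambda P:np.round([c*(P[0]-pb[0])+s*(P[1]-pb[1]),-s*(P[0]-pb[0])+c*(P[1]-pb[1])],4)
im=np.load('side2.npy');v,u=np.mgrid[170:195,230:250]
o=np.clip(im[170:195,230:250,2]-im[170:195,230:250,0]-30,0,None)
ce=((u*o).sum()/o.sum(),(v*o).sum()/o.sum());print(ce,[inb(atz('side',ce,z)).tolist() for z in(.016,.02,.024)])
L=[]
def box(x0,x1,y0,y1,z0,z1):
    P=[W(x,y,z) for z in(z0,z1) for x,y in((x0,y0),(x1,y0),(x1,y1),(x0,y1))]
    return [(proj('side',P[i])[0],proj('side',P[j])[0]) for i,j in[(0,1),(1,2),(2,3),(3,0),(4,5),(5,6),(6,7),(7,4),(0,4),(1,5),(2,6),(3,7)]]
L+=box(.0469,.0589,-.063,-.042,.016,.028)+box(-.0439,-.0199,.0095-.014,.0095+.019,.06,.106)+box(-.0439,-.0199,.0095-.019,.0095-.014,.067,.103)
crop(im,215,160,250,200,18,'pics/rid.png',.8,lines=L)
```

```text
(np.float64(239.77673460041217), np.float64(178.6585756812457)) [[0.0647, -0.0562], [0.0579, -0.0541], [0.0511, -0.052]]
```

View pics/rid.png

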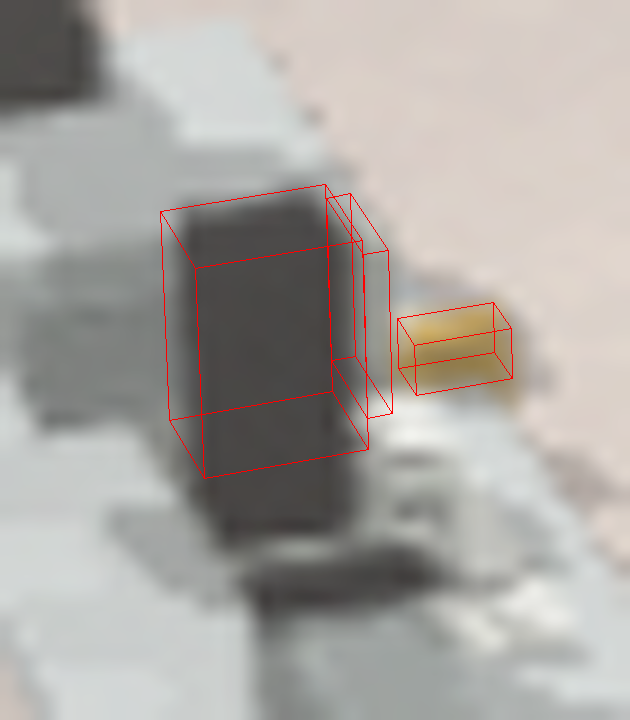

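Emit:
send_rows(plan=[{"linear":[-0.1,-0.02,0],"roll":0},{"linear":[-0.3,-0.02,0],"roll":0},{"linear":[-0.4,0,0],"roll":0},{"linear":[-0.4,0,0],"roll":0},{"linear":[-0.3,0,0],"roll":0}])

```text
t: 18.82
tcp_pos: [0.5484, 0.1417, 0.0583]
tool_rot: [0.437, -0.556, 0.556, -0.437]
force: [-3.4, -0.5, 3.3]
finger_gap: 0.356
```

Run:
```python
from plan import *
for i in range(3):
    st=manip.sense();d=(np.array(st['tcp_pos'])-[.5377,.0969,.0583]);print(st['t'].__round__(3),st['tcp_pos'].round(4),st['force'].round(1),st['finger_gap'],'along',(d[0]*.2379+d[1]*.9713).round(4),'lat',(d[0]*-.9713+d[1]*.2379).round(4))
    s=manip.snapshot('side').astype(float)
np.save('side19.npy',s)
crop(s,195,125,260,210,8,'pics/s19.png',.7)
```

```text
18.825 [0.5484 0.1417 0.0583] [-3.4 -0.5  3.3] 0.35636957632799543 along 0.0461 lat 0.0002
18.875 [0.5487 0.1427 0.0583] [-3.7  1.6  5.1] 0.35752124862024615 along 0.0471 lat 0.0002
18.925 [0.5486 0.1423 0.0583] [-3.1  1.6  5.9] 0.3573948629417216 along 0.0467 lat 0.0002
```

View pics/s19.png

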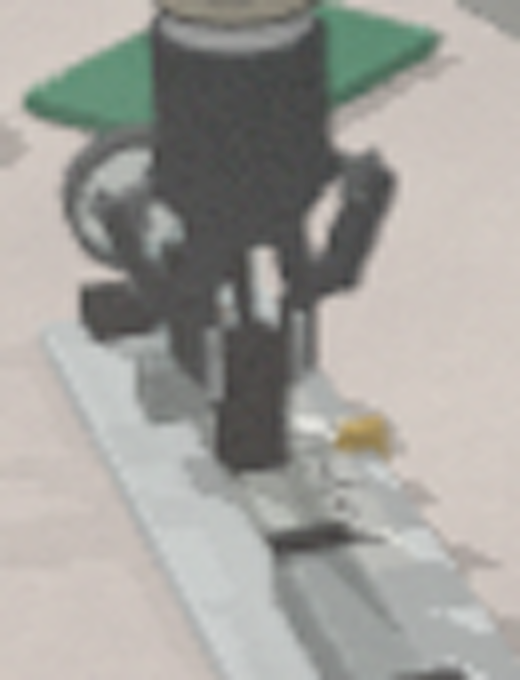

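Run:
```python
from h import *
pb=[.5536,.1256,1.3307];c,s=np.cos(pb[2]),np.sin(pb[2])
W=lambda x,y,z:np.array([pb[0]+c*x-s*y,pb[1]+s*x+c*y,z])
im=snap('side',4);np.save('side20.npy',im)
L=[]
def ln(a,b): L.append((proj('side',W(*a))[0],proj('side',W(*b))[0]))
x=-.032+.047
ln((x,0,.043),(x,-.035,.043));ln((x,-.03,.02),(x,-.06,.02));ln((x,0,.02),(x,-.03,.02))
ln((.053,-.063,.028),(.053,-.042,.028))
crop(im,220,160,255,200,18,'pics/ptr.png',.8,lines=L)
crop(np.load('side2.npy'),220,160,255,200,18,'pics/ptr0.png',.8)
```

```text
(no output)
```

View pics/ptr.png

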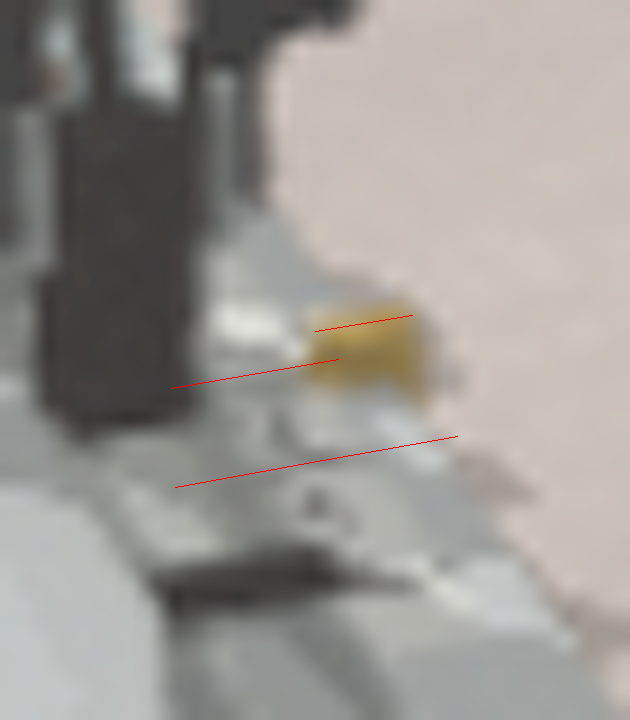

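Emit:
send_rows(plan=[{"linear":[-0.25,0,0],"roll":0},{"linear":[-0.4,0,0],"roll":0},{"linear":[-0.4,0,0],"roll":0},{"linear":[-0.2,0,0],"roll":0},{"linear":[0,0,0],"roll":0}])

```text
t: 19.8
tcp_pos: [0.5571, 0.1776, 0.0583]
tool_rot: [-0.436, 0.556, -0.556, 0.437]
force: [-3.3, 1.5, 4.9]
finger_gap: 0.357
```

```bash
cat > chk.py <<'E'
from plan import *
import sys
A=[];ims=[];tops=[]
for i in range(5):
    st=manip.sense();d=(np.array(st['tcp_pos'])-[.5377,.0969,.0583]);A.append([d[0]*.2379+d[1]*.9713,d[0]*-.9713+d[1]*.2379]);ims.append(manip.snapshot('side').astype(float))
print(st['t'],st['force'].round(1),st['finger_gap'],np.round(A,4).tolist(),np.mean(A,0))
for i in range(3): tops.append(manip.snapshot('top').astype(float))
im=np.mean(ims,0);t=np.mean(tops,0);np.save('sideE.npy',im);np.save('topE.npy',t)
pb=[.5536,.1256,1.3307];c,s=np.cos(pb[2]),np.sin(pb[2])
W=lambda x,y,z:np.array([pb[0]+c*x-s*y,pb[1]+s*x+c*y,z])
def box(n,x0,x1,y0,y1,z0,z1):
    P=[W(x,y,z) for z in(z0,z1) for x,y in((x0,y0),(x1,y0),(x1,y1),(x0,y1))]
    return [(proj(n,P[i])[0],proj(n,P[j])[0]) for i,j in[(0,1),(1,2),(2,3),(3,0),(4,5),(5,6),(6,7),(7,4),(0,4),(1,5),(2,6),(3,7)]]
g=.053
L=box('side',.0469,.0589,-.063,-.042,.016,.028)+box('side',g-.012,g+.012,.0095-.014,.0095+.014,.06,.106)
crop(im,200,140,255,195,12,'pics/E_s.png',.8,lines=L)
crop(im,200,140,255,195,12,'pics/E_s0.png',.8)
crop(t,150,150,250,220,7,'pics/E_t.png',.6)
E
python3 chk.py
```

```text
20.0 [-3.1  1.4  5. ] 0.3571958472661036 [[0.083, 0.0004], [0.0829, 0.0003], [0.0828, 0.0004], [0.0827, 0.0003], [0.0827, 0.0003]] [0.08280026 0.00033884]
```

View pics/E_s.png

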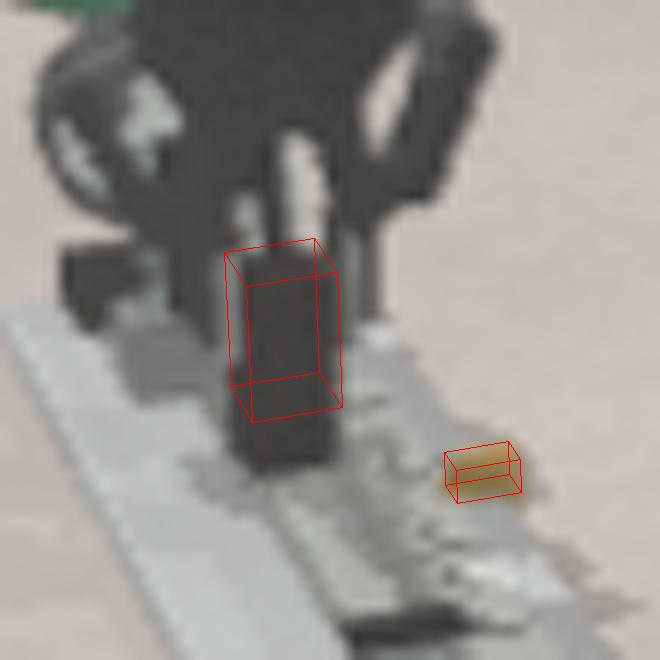

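View pics/E_s0.png

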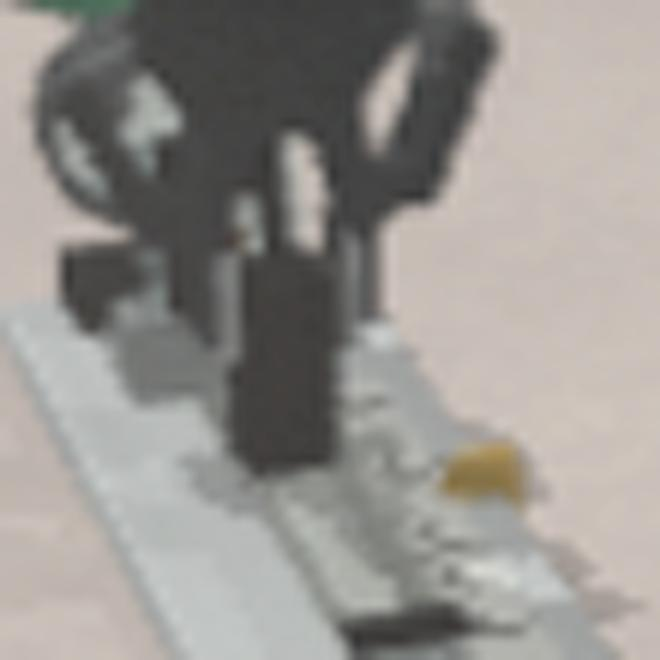

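View pics/E_t.png

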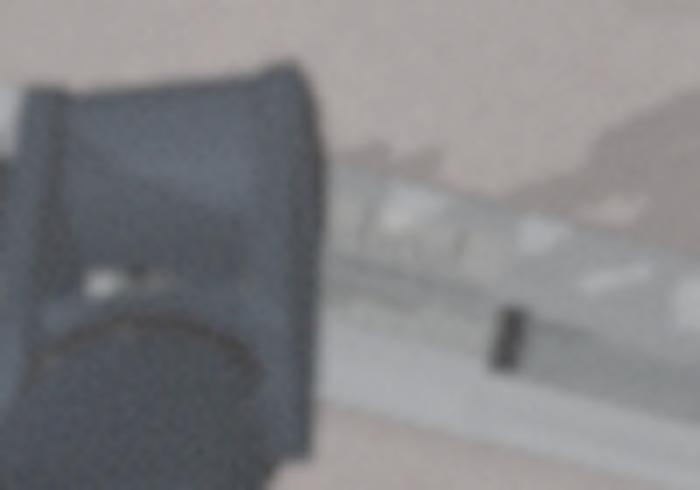

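Run:
```python
from h import *
from scipy.optimize import minimize_scalar,minimize
from scipy.ndimage import map_coordinates as mc
pb=[.5536,.1256,1.3307];c,s=np.cos(pb[2]),np.sin(pb[2])
W=lambda x,y,z:np.array([pb[0]+c*x-s*y,pb[1]+s*x+c*y,z])
# edge locate: rear face bottom edge. profile along bench x on plane z=zb for given y
def prof(im,g0,z,ys,xs):
    out=[]
    for y in ys:
        q=np.array([proj('side',W(x+g0,y,z))[0] for x in xs]);out.append(mc(im.mean(2),[q[:,1],q[:,0]],order=3))
    return np.mean(out,0)
A=np.load('side18.npy');A2=np.load('side2.npy');E=np.load('sideE.npy')
xs=np.arange(-.06,.03,.001)
ys=np.arange(.002,.017,.002)
for z in(.05,.055):
  ref={}
  for nm,im in(('s2',A2),('s18',A)):
    ref[nm]=prof(im,-.032,z,ys,xs)
  for nm,r in ref.items():
    # rear edge: half crossing between dark and bright near bottom
    k=lambda P:xs[np.argmax(np.gradient(np.where((xs>-.03)&(xs<.0),P,np.nan))==0)]
    best=min(((np.mean((prof(E,-.032+d,z,ys,xs)[25:60]-r[25:60])**2)),d) for d in np.arange(.074,.094,.0005));print(z,nm,best)
# 2-D patch track with perspective warp: plane of rear face x=g-.012
def patch(im,g,ys,zs):
    P=np.array([W(g-.012,y,z) for z in zs for y in ys]);q=proj('side',P);return mc(im.mean(2),[q[:,1],q[:,0]],order=3)
ys=np.arange(-.012,.032,.001);zs=np.arange(.040,.075,.001)
for nm,im in(('s2',A2),('s18',A)):
    r=patch(im,-.032,ys,zs)
    best=min((np.mean((patch(E,-.032+d,ys,zs)-r)**2),d) for d in np.arange(.074,.094,.0005));print('patch',nm,best)
r=patch(A2,-.032,ys,zs);print('ctrl s18 vs s2',min((np.mean((patch(A,-.032+d,ys,zs)-r)**2),d) for d in np.arange(-.006,.006,.0005)))
```

```text
0.05 s2 (np.float64(234.53932980940445), np.float64(0.08))
0.05 s18 (np.float64(353.76903623616005), np.float64(0.0835))
0.055 s2 (np.float64(20.66369234446267), np.float64(0.0795))
0.055 s18 (np.float64(6.057759146887753), np.float64(0.0815))
patch s2 (np.float64(358.32014511403594), np.float64(0.0805))
patch s18 (np.float64(243.76884549079782), np.float64(0.0825))
ctrl s18 vs s2 (np.float64(180.16765294330008), np.float64(-0.0004999999999999952))
```

Emit:
send_rows(plan=[{"linear":[-0.04,0,0],"roll":0},{"linear":[-0.04,0,0],"roll":0},{"linear":[0,0,0],"roll":0},{"linear":[0,0,0],"roll":0},{"linear":[0,0,0],"roll":0}])

```text
t: 20.82
tcp_pos: [0.5575, 0.1791, 0.0583]
tool_rot: [-0.437, 0.556, -0.556, 0.437]
force: [-3.6, 0.1, 5.7]
finger_gap: 0.354
```

```bash
python3 chk.py
python3 - <<'E'
from h import *
pb=[.5536,.1256,1.3307];c,s=np.cos(pb[2]),np.sin(pb[2])
W=lambda x,y,z:np.array([pb[0]+c*x-s*y,pb[1]+s*x+c*y,z])
im=np.load('sideE.npy')
pr=lambda *a:proj('side',W(*a))[0]
L=[(pr(.053,-.028,.03),pr(.053,-.042,.03))]
a=im.copy();a=np.clip((a-100)*1.7,0,255)
crop(a,222,160,247,185,24,'pics/ptrE.png',1,lines=L)
b=np.clip((np.load('side2.npy')-100)*1.7,0,255)
L=[(pr(-.032,-.028,.03),pr(-.032,-.042,.03))]
crop(b,225,172,250,197,24,'pics/ptr0.png',1,lines=L)
o=np.hstack([cv2.imread('pics/ptrE.png'),cv2.imread('pics/ptr0.png')]);cv2.imwrite('pics/ptrc.png',cv2.resize(o,(800,400)))
E
```

```text
21.025 [-3.6  0.4  5.9] 0.3547148611882322 [[0.0846, 0.0004], [0.0846, 0.0004], [0.0846, 0.0004], [0.0846, 0.0004], [0.0846, 0.0004]] [0.08456906 0.00037245]
```

View pics/ptrc.png

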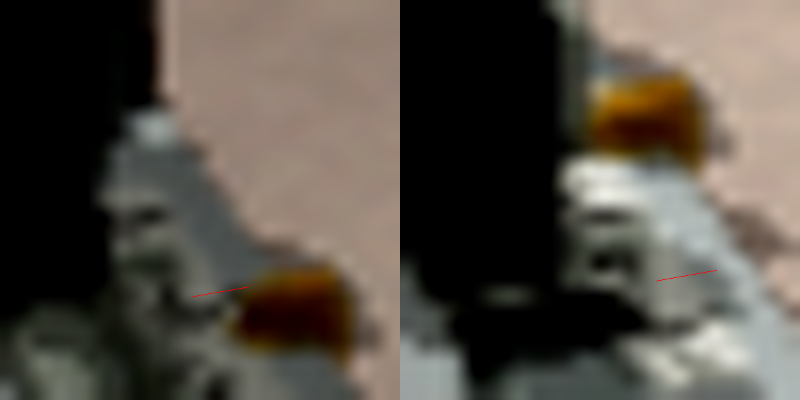

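Run:
```python
from h import *
pb=[.5536,.1256,1.3307];c,s=np.cos(pb[2]),np.sin(pb[2])
W=lambda x,y,z:np.array([pb[0]+c*x-s*y,pb[1]+s*x+c*y,z])
o=[]
for f in('side2','side20','sideE'):
    a=np.clip((np.load(f+'.npy')-60)*1.4,0,255)
    crop(a,224,164,252,200,14,'pics/x.png');o.append(cv2.imread('pics/x.png'))
o=np.hstack(o);print(o.shape);cv2.imwrite('pics/cmp3.png',cv2.resize(o,(800,int(800*o.shape[0]/o.shape[1]))))
for f in('top1',):
    a=np.load(f+'.npy');a=np.clip((a-40)*2,0,255);crop(a,170,160,225,200,14,'pics/ttz.png')
```

```text
(504, 1176, 3)
```

View pics/cmp3.png

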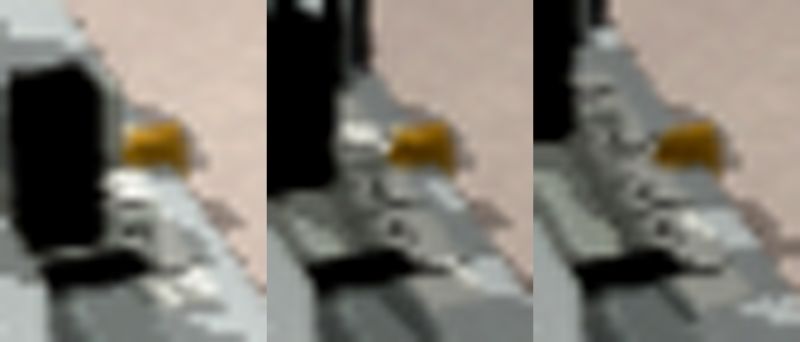

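View pics/ttz.png

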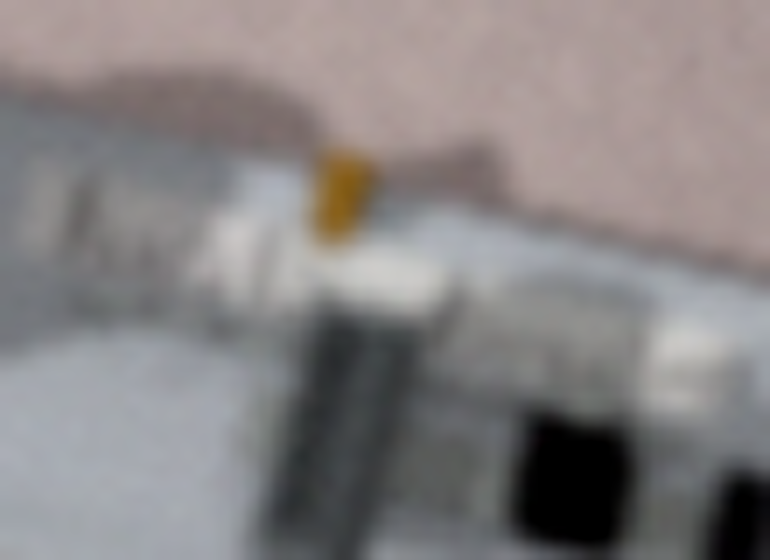

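Run:
```python
from h import *
im=np.load('sideE.npy');crop(im,180,90,270,210,6,'pics/fin.png',.7)
import numpy as np
from scipy.ndimage import map_coordinates as mc
pb=[.5536,.1256,1.3307];c,s=np.cos(pb[2]),np.sin(pb[2])
W=lambda x,y,z:np.array([pb[0]+c*x-s*y,pb[1]+s*x+c*y,z])
o=[]
for f in('side2','sideE'):
    a=np.load(f+'.npy');v,u=np.mgrid[170:195,230:250];w=np.clip(a[170:195,230:250,2]-a[170:195,230:250,0]-40,0,None);o.append(((u*w).sum()/w.sum(),(v*w).sum()/w.sum()))
print('rider px before/after',np.round(o,2))
```

```text
rider px before/after [[239.7  178.55]
 [240.01 178.57]]
```

View pics/fin.png

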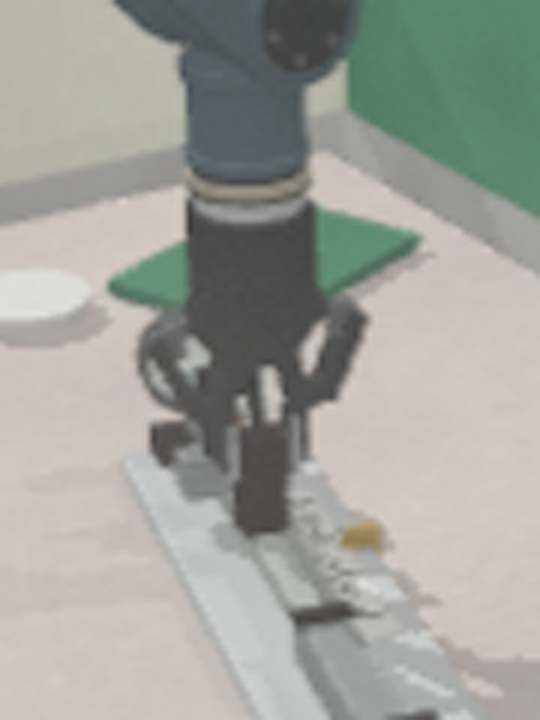

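```bash
python3 -c "
from station import manip
print(manip.sense()['t'],manip.sign_off())"
```

```text
the job is handed in; nothing more can be done
21.225 None
```

I took the larger plate from the rack by its two narrow edges, stood it in the holder and let it go. I then pinched the grip, drew the arm out 84.6 mm, and handed the job in at 21.2 s while still holding it. There was no verdict, so these are my own last checks.

**Plate:** When it went down, the upward force rose to about 10 N within 1 mm of the expected floor height. After I let go, it stood upright in the side view. With the grip held, the gripper hides most of it. I could not measure contact with the plate at the end, but I expect the gripper to clear it.

**Grip and button:** The finger opening reads about 31 mm. The fingers read 1–2 mm low on the plate, so this fits the 33 mm grip with the button fully in. I have no direct reading of the button's travel.

**Pointer position:** I measured the rider at 84.8 mm ahead of the grip's starting position, give or take about 1.5 mm. The last five readings of the draw were all 84.6 mm. The pointer was too faint to see in the pictures, so its match to the rider comes from measuring the grip and the rider, not from seeing the two line up.

**Rider and bystanders:** The rider's image moved 0.3 px at most, which I put down to partial covering. I did not measure the bottle, jar and box again at the end, but nothing came near them.

**Disagreements:**
- In the pictures the fingertips sat about 23 mm higher than the documented tool point. I chose both grasp heights to be safe either way.
- Image tracking of the grip gave 80–83 mm when the arm reported 82.8 mm. I did not repeat that check after the final 2 mm move.

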